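# Pour the mug of hazelnuts into the caddy and swing its lid shut

### The job

Lift the mug of hazelnuts out from among the containers that hem in its handle, stand it upright in the middle of the cork mat and let go, then take it again by its handle and pour all five hazelnuts into the square caddy. Stand the empty mug back upright in the middle of the mat and push the lid's lever handle round its quarter turn until the lid is fully shut. Do not shift or knock over the tin, the drum, the spice jar or the pepper mill.

Things in the scene. Friction and masses are not known exactly. Their poses are not given: they have to be found in the camera images.
- mug: plain white ribbed mug, loose, 0.2 to 0.3 kg, the only mug that holds hazelnuts; starts upright, its handle hemmed in by tin, drum and spice jar. 60 mm tall, outside diameter 86 mm, wall about 4 mm, nearly straight, inner floor 7 mm up; hazelnut tops about 31 mm up. Its centre line lies at y = +11 mm of its frame, the handle reaches towards -y to y = -54 mm. Origin on the underside, z up along the mug
- mug_base (a point): centre of the underside of the mug's round body; axes as mug
- mug_handle (a point): middle of the upright bar of the mug's handle (y = -48, z = 32 mm in the mug's frame): the handle is 10 mm thick along x, its bar spans y = -54 to -44 mm, the loop z = 10 to 52 mm, with a gap of about 12 mm between bar and mug; axes as mug
- hazelnut_0: hazelnut in its shell, a rounded shell 21 mm thick and 24 mm long, 12 g, starting in the mug; origin at its centre, z along its length
- hazelnut_1: hazelnut in its shell, a rounded shell 21 mm thick and 24 mm long, 12 g, starting in the mug; origin at its centre, z along its length
- hazelnut_2: hazelnut in its shell, a rounded shell 21 mm thick and 24 mm long, 12 g, starting in the mug; origin at its centre, z along its length
- hazelnut_3: hazelnut in its shell, a rounded shell 21 mm thick and 24 mm long, 12 g, starting in the mug; origin at its centre, z along its length
- hazelnut_4: hazelnut in its shell, a rounded shell 21 mm thick and 24 mm long, 12 g, starting in the mug; origin at its centre, z along its length
- cork_mat: round cork mat, 140 mm diameter, 8 mm thick, fixed to the worktop; origin at the centre of its underside, z up
- mat_top (a point): centre of the mat's upper face
- caddy: white square open-topped storage caddy, fixed, 120 x 120 mm outside, 80 mm tall, walls 4 mm; origin at the centre of its underside, z up, sides along x and y. The lid's pin stands at its corner x = +52, y = -52 mm. The fully open lid lies beside it at y = -164 to -44 mm, 81 to 87 mm high; at the least open start it covers up to 20 mm of the mouth at the -y side
- caddy_mouth (a point): about the middle of the part of the caddy's mouth that the open lid leaves free, at rim height (80 mm above the worktop); axes as caddy
- caddy_lid (a joint): angle of the wooden lid about its upright corner pin, rad: 0 = shut, square over the caddy, at its end stop; 1.571 = fully open, a quarter turn anticlockwise seen from above, at the other stop. It starts nearly or fully open, turns at a steady friction of about 0.08 N m and stays where it is left
- lid_grip (a point): upright black lever handle of the lid, a round post of 15 mm diameter (18 mm at its top), 90 to 135 mm above the worktop, near the lid's corner opposite the pin, 145 mm from the pin's axis; the point is on its axis, 110 mm above the worktop. A flat steel bar runs from pin to post on the lid, its top 90 mm above the worktop
- lid_pin (a point): on the axis of the lid's corner pin, 90 mm above the worktop; the post travels round it on a circle of 145 mm; its x and y axes turn with the lid (the post lies along -x +y of them)
- air_fryer: obstacle: black air fryer, fixed, with wire vegetable baskets on top up to far above 0.5 m; its front with the drawer handle faces the robot behind the mug's starting place, its handle reaching to about x = 0.65 m
- tall_tin: bystander: food tin, 75 mm diameter, 110 mm tall, just beyond the end of the mug's handle, loose, light enough to be knocked over; origin at the centre of its underside, z up
- dark_drum: bystander: dark drum with a black lid, 53 mm diameter, 118 mm tall, on the +x side (in the mug's own frame) of the mug's handle, loose, light enough to be knocked over; origin at the centre of its underside, z up
- spice_jar: bystander: small glass spice jar with a screw cap, 45 mm diameter, 106 mm tall, on the -x side (in the mug's own frame) of the mug's handle, loose, light enough to be knocked over; origin at the centre of its underside, z up
- mill: bystander: wooden pepper mill, 58 mm diameter, 170 mm tall, loose, light enough to be knocked over; origin at the centre of its underside, z up
Things that resemble listed ones, but are neither listed nor needed, are in the scene too. There is more than one size of the cork_mat; the job needs the smaller.

How it is judged:
By the outcome, as a careful person would: the job done as asked, in the order asked, and still so for the second after the job is handed in, with the robot touching nothing.
It also fails if it takes over 72 s, if anything falls off the work surface, if the arm or the gripper's body presses on something with over 40 N, if the wrist force passes 120 N, or if a joint passes its speed limit or range.

### The arm

A 7-joint arm with a two-finger parallel gripper is mounted at the origin on a cart in front of the work surface, level with it; the furniture and walls round the work are solid. World frame = base frame: x ahead of the robot, y to its left, z up, the work surface at z = 0. Lengths are in m, angles in rad, forces in N, time in s.
With the tool pointing down it reaches from about 0.425 to 0.875 m from the base axis. Payload 9.9 kg.
Tool frame: the origin (TCP) lies between the finger pads; the fingertips stand 11 mm ahead of it and the grasp point (between the pads) lies 8 mm behind it; z points along the fingers, y is the line along which they close (so a half turn about z gives the same grasp; the last joint's range is limited). The gripper opens to 85 mm and grips with 20 to 120 N. Pads are 22 mm wide; open, the fingers measure 114 mm over their backs; the gripper's body (76 mm by 85 mm) begins 54 mm behind the grasp point. The pads swing forward as they close: fully open they stand 13 mm farther back than shut.
Start: joints at [-1.298, 0.576, 0.025, 1.437, -0.015, 1.129, -0.057], TCP at [0.236, 0.632, 0.242] pointing down, gripper open.
Joint ranges: [-2.76, 2.76], [-0.34, 2.15], [-1.52, 1.57], [0.19, 2.46], [-1.09, 4.23], [0.17, 1.99], [-2.82, 2.82]. Speed limits (rad/s): [2.22, 2.22, 3.01, 3.01, 3.14, 3.14, 3.14].

### API

Orientations are given as a unit quaternion [w, x, y, z].
In Python, from bench import env gives the robot as it stands. The module is installed in compiled form; this text tells all that it offers.
- The arm moves only by the tool arm_command, never from a script. Its argument "increments" is a list of rows, each a list of 3 entries, a list of its own where there are three numbers: the shift along the tool's x, y, z in cm, then the turn, a rotation vector about the tool's x, y, z in rad, then the finger opening in cm, from 0 to 8.54. In form: [[[tx, ty, tz], [ax, ay, az], jaw], ...]. A call has 1 to 10 rows; each row is the pose to reach, as a shift and turn from the pose commanded when the call began, along the tool's axes at that moment; what a row does not reach only later rows make up. A row lasts 1/10 s, in which the tool goes at most 50 mm and 8.59 degrees, less where a joint would pass 70% of its speed; a pose out of reach is approached as far as the arm can. A call with a gripper value outside its range is refused whole. The fingers move at their own pace and stop on an object; "force" is the grip in N (left out, the last holds). Time passes only in rows, so rows that repeat a pose let the fingers close. It gives the time, the measured TCP pose, the force, the opening and the grip force at its end, in the units of the state.
- env.observe(): the state, without advancing time (a new reading comes with each control period).
- env.snapshot(name): name is "scene" or "top" or "wrist"; returns (picture, depth): 480x640x3 uint8, blue, green, red; 480x640 float32, m along the optical axis (not along the pixel's ray), 0 where there is no reading.
- env.camera_info(name): a dict with "K" (3x3 intrinsics, pixels), "rvec" (rotation vector, rad) and "tvec" (3), from world to camera coordinates, as OpenCV has them; the wrist camera has in their place "mount" (4x4, takes a point from camera to tool coordinates, whose origin is the TCP and whose axes are the flange's). Camera axes: x right, y down, z forward; pixel columns grow to the right and rows downward; lengths in m; the calibration is good to about 2 mm. The wrist camera is an equidistant fisheye: a pixel r from the principal point sees the ray r / f radians off the axis. A picture is of the moment at which its call begins: read the wrist's pose just before it. camera_info takes no time and is no camera call.
- env.sign_off(): hands the job in; it is judged then, once.
Trained networks look in the newest picture that a camera, given by its name, has taken for a name from the list of things; names that differ only in an ending like _2 or _b are one class to them, and where a whole thing is asked for, a point or a joint stands for the part that bears it (a point fixed in the world has none). Each returns a list of dicts, best first, with "p" (0 to 1); they miss things now and then, are a little off and sometimes report something else, mostly with a low value. They report only what shows in the picture. A call takes as long as a camera call. They do not tell look-alikes from the thing itself.
- env.recognise(thing, camera): "box" ([left, top, right, bottom] in pixels, round what is visible of it).
- env.silhouettes(thing, camera): "pixels" (480x640 bool, what is visible of it) and "box" ([left, top, right, bottom] in pixels, round what is visible of it).
- env.pinpoint(thing, camera): "point" ([column, row] in pixels: a listed point, or the origin of a listed thing).
The state is a dict: "time_s": time; "joint_positions": joint angles; "qvel": joint speeds; "joint_efforts": joint torques, N m; "ee_pos": TCP position; "eef_rot": TCP orientation; "contact_force": force on the tool from outside, world axes, zero at the start; "torque": the same for the moment, N m; "grip_width": opening from 0.0 (shut) to 1.0 (fully open); "gripper_force": force on a finger pad.
Only numpy, scipy, OpenCV 4.12 (cv2) and the standard library are available. Lean on these libraries where they do the work, as an engineer would, in place of code of your own. Each camera call takes 0.05 s, during which the arm holds its last target. There are 200 camera calls.

## Working session

There is one attempt and no reset: what is moved stays moved. The work goes in short steps, Python scripts to look and compute and a tool call to move; the robot and the scene stay as the last step left them, time stands still between calls to the robot, and variables do not carry over. Pictures are saved under pics/ and viewed, at most 10 in all, crops included, and the job is handed in when it is done.

Besides the shell and the picture viewer there is one more tool, called after "Request:" by a JSON object that holds its "name" and its "arguments", one argument or row to a line. arm_command: Moves the arm, as the interface text tells. Its arguments: {"type":"object","properties":{"increments":{"type":"array"},"force":{"type":"number"}},"required":["increments"]}

```bash
mkdir -p pics
cat > h.py <<'E'
import numpy as np, cv2
from scipy.spatial.transform import Rotation as R
from bench import env
def world(cam,depth=None,px=None,z=None):
    c=env.camera_info(cam);K=np.array(c["K"]);Rm=cv2.Rodrigues(np.array(c["rvec"],float))[0];t=np.array(c["tvec"],float).ravel()
    o=-Rm.T@t
    if px is not None:
        d=Rm.T@np.linalg.inv(K)@np.array([px[0],px[1],1.])
        return o+d*(z-o[2])/d[2]
    v,u=np.mgrid[0:480,0:640]
    p=np.stack([(u-K[0,2])/K[0,0]*depth,(v-K[1,2])/K[1,1]*depth,depth],-1)
    return (p-t)@Rm
E
python3 - <<'E'
from h import *
for c in("scene","top"):
    p,d=env.snapshot(c);cv2.imwrite(f"pics/{c}0.png",p);np.save(f"{c}d.npy",d)
    W=world(c,d)
    print(c, "cam",world(c,px=(320,240),z=0))
    for n in "mug mug_handle cork_mat caddy lid_grip lid_pin tall_tin dark_drum spice_jar mill".split():
        if n in("mug_handle","lid_grip","lid_pin"):
            for r in env.pinpoint(n,c)[:3]:
                z={"mug_handle":.032,"lid_grip":.11,"lid_pin":.09}[n]
                print(n,round(r["p"],2),np.round(r["point"]),world(c,px=r["point"],z=z).round(3))
            continue
        for r in env.silhouettes(n,c)[:3]:
            m=r["pixels"]&(d>0);q=W[m]
            if len(q)<20: continue
            top=q[q[:,2]>np.percentile(q[:,2],98)-.008]
            lo,hi=np.percentile(top,1,0),np.percentile(top,99,0)
            print(n,round(r["p"],2),np.round(r["box"]),"topmid",((lo+hi)/2).round(3),"ext",(hi-lo).round(3))
print(env.observe())
E
```

```text
scene cam [0.69532015 0.05566521 0.        ]
mug 0.59 [198. 221. 235. 261.] topmid [0.461 0.186 0.056] ext [0.083 0.087 0.009]
mug_handle 0.85 [222. 226.] [0.503 0.232 0.032]
cork_mat 0.84 [375. 340. 482. 432.] topmid [ 0.563 -0.44   0.01 ] ext [0.188 0.181 0.007]
cork_mat 0.59 [256. 262. 314. 300.] topmid [ 0.525 -0.031  0.006] ext [0.13  0.13  0.008]
cork_mat 0.52 [200. 224. 233. 261.] topmid [0.461 0.186 0.056] ext [0.083 0.087 0.009]
caddy 0.73 [301. 278. 419. 363.] topmid [ 0.464 -0.374  0.122] ext [0.018 0.017 0.028]
lid_grip 0.68 [290. 278.] [ 0.466 -0.135  0.11 ]
lid_grip 0.63 [368. 345.] [ 0.466 -0.369  0.11 ]
lid_pin 0.93 [377. 300.] [ 0.577 -0.278  0.09 ]
lid_pin 0.32 [285. 275.] [ 0.476 -0.101  0.09 ]
tall_tin 0.84 [207. 184. 236. 231.] topmid [0.533 0.273 0.106] ext [0.07  0.074 0.009]
tall_tin 0.46 [259. 259. 315. 301.] topmid [ 0.526 -0.03   0.006] ext [0.132 0.131 0.008]
dark_drum 0.7 [183. 191. 212. 235.] topmid [0.461 0.285 0.114] ext [0.048 0.051 0.01 ]
dark_drum 0.45 [329. 294. 421. 366.] topmid [ 0.464 -0.374  0.13 ] ext [0.019 0.017 0.011]
spice_jar 0.63 [237. 1
[... 1544 characters left out ...]
57571562,  0.02494943,  1.43708254, -0.01502278,
        1.12899277, -0.05647439]), 'qvel': array([ 1.05942818e-03, -3.39123299e-04, -9.17879364e-06, -2.72857040e-04,
       -3.34622473e-04,  4.67958058e-04,  9.97038420e-04]), 'joint_efforts': array([-2.04296762e-04, -7.65531850e+01,  2.24882573e+00, -2.86298901e+01,
        1.53196987e-02,  3.00577885e-03,  2.26681760e-05]), 'ee_pos': array([0.23577984, 0.63249713, 0.24228561]), 'eef_rot': array([ 3.31922895e-07,  1.77467653e-01,  9.84126634e-01, -6.34077332e-06]), 'contact_force': array([ 0.04380242, -0.52522331, -0.04894015]), 'torque': array([-0.01073928, -0.05570932,  0.07207779]), 'gripper_force': 0.0, 'grip_width': 0.9960768551836394}
```

Run:
```python
from h import *
a=cv2.imread("pics/top0.png")[180:340,120:560]
cv2.imwrite("pics/v1.png",cv2.resize(a,(800,291),interpolation=cv2.INTER_CUBIC))
a=cv2.imread("pics/scene0.png")
cv2.imwrite("pics/v2.png",cv2.resize(a[150:450,120:520],(800,600),interpolation=cv2.INTER_CUBIC))
d=np.load("topd.npy");W=world("top",d)
# mug handle pixel points
m=(np.hypot(W[...,0]-.463,W[...,1]-.185)<.08)&(np.hypot(W[...,0]-.463,W[...,1]-.185)>.046)&(W[...,2]>.02)&(W[...,2]<.062)
print(W[m].round(3)[:40])
# lid plate extents
m=(W[...,2]>.076)&(W[...,2]<.096)&(W[...,0]>.4)&(W[...,0]<.65)&(W[...,1]<-.08)&(W[...,1]>-.45)
q=W[m];print("lid/caddy",np.percentile(q,[.5,99.5],0).round(3))
m2=np.zeros(m.shape,np.uint8);m2[m]=255
hull=cv2.minAreaRect(q[:,:2].astype(np.float32));print(hull)
```

```text
[[0.542 0.18  0.061]
 [0.539 0.185 0.061]
 [0.541 0.184 0.054]
 [0.541 0.182 0.055]
 [0.542 0.181 0.049]
 [0.538 0.202 0.051]
 [0.537 0.199 0.056]
 [0.537 0.196 0.058]
 [0.537 0.191 0.06 ]
 [0.537 0.189 0.058]
 [0.538 0.188 0.055]
 [0.539 0.187 0.051]
 [0.539 0.185 0.051]
 [0.54  0.184 0.046]
 [0.541 0.183 0.041]
 [0.542 0.181 0.037]
 [0.537 0.199 0.043]
 [0.537 0.197 0.043]
 [0.536 0.193 0.049]
 [0.537 0.191 0.048]
 [0.537 0.19  0.045]
 [0.538 0.189 0.041]
 [0.538 0.187 0.041]
 [0.54  0.186 0.035]
 [0.54  0.184 0.035]
 [0.541 0.183 0.028]
 [0.537 0.201 0.028]
 [0.537 0.197 0.033]
 [0.537 0.192 0.035]
 [0.537 0.19  0.034]
 [0.538 0.189 0.032]
 [0.538 0.187 0.028]
 [0.539 0.186 0.027]
 [0.539 0.184 0.023]
 [0.537 0.193 0.021]
 [0.537 0.191 0.022]
 [0.537 0.188 0.024]
 [0.52  0.241 0.06 ]
 [0.517 0.243 0.061]
 [0.518 0.242 0.055]]
lid/caddy [[ 0.459 -0.391  0.077]
 [ 0.59  -0.168  0.095]]
((0.5302863121032715, -0.2801191210746765), (0.2249837964773178, 0.1330728679895401), 85.6741943359375)
```

View pics/v1.png

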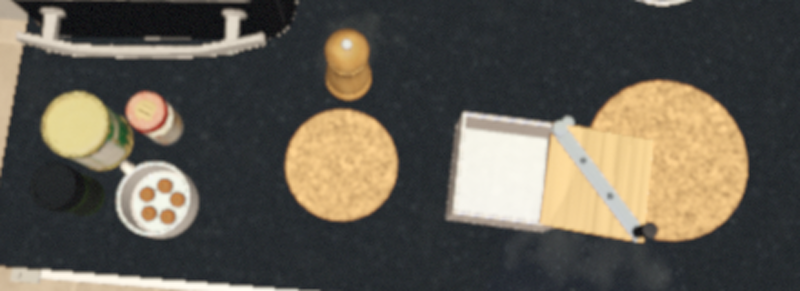

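View pics/v2.png

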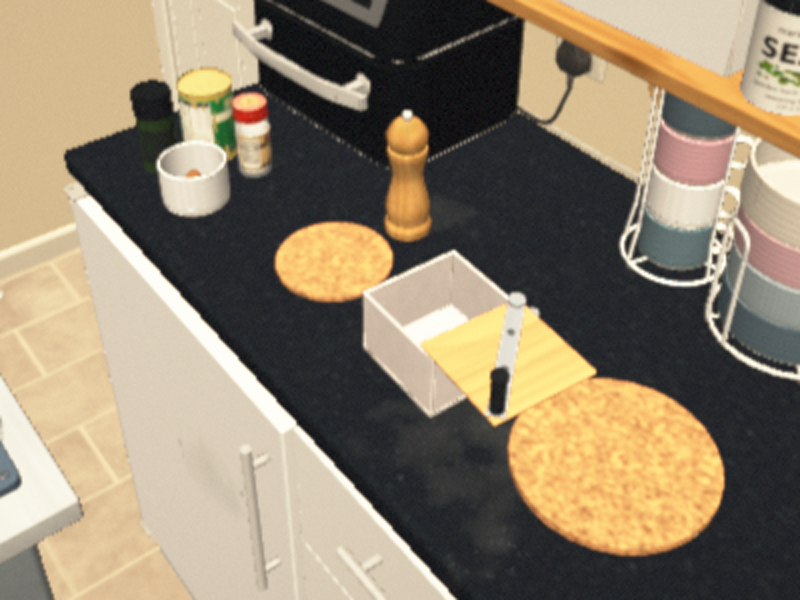

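The top view shows the mug at crop pixel (157,200), its handle running up-left between drum, tin and jar. The small mat is at (342,165), and the caddy is at (500,170) with the lid nearly fully open and its post at (645,232). In the scene view the mill stands behind the small mat.

Request:
{"name": "arm_command", "arguments": {
  "increments": [
    [[-5,-5,0.5],[0.1,0.1,0.14],3.4],
    [[-10,-9.5,1],[0.2,0.15,0.28],3.4],
    [[-15,-14,1.5],[0.25,0.2,0.42],3.4],
    [[-19.1,-18.9,2.1],[0.3,0.25,0.56],3.4],
    [[-19.1,-18.9,2.1],[0.3,0.25,0.7],3.4],
    [[-19.1,-18.9,2.1],[0.3,0.25,0.84],3.4],
    [[-19.1,-18.9,2.1],[0.3,0.25,0.98],3.4],
    [[-19.1,-18.9,2.1],[0.3,0.25,1.1],3.4],
    [[-19.1,-18.9,2.1],[0.3,0.25,1.1],3.4]
  ]
}}

```text
time_s: 2.0
ee_pos: [0.3491, 0.388, 0.2215]
eef_rot: [-0.141, 0.661, 0.728, -0.118]
contact_force: [-0.8, -0.1, 0.0]
grip_width: 0.399
gripper_force: 0.0
```

```bash
cat >> h.py <<'E'
import json,os
def st():
    o=env.observe();w,x,y,z=o["eef_rot"]
    p=np.array(o["ee_pos"]);r=R.from_quat([x,y,z,w])
    L=json.load(open("log.json")) if os.path.exists("log.json") else []
    L.append([list(o["joint_positions"]),list(p),list(o["eef_rot"])]);json.dump(L,open("log.json","w"))
    print("t",round(o["time_s"],2),"p",p.round(4),"yaz",np.degrees(np.arctan2(*r.as_matrix()[[1,0],1])).round(1),"q",np.round(o["joint_positions"],2),"F",np.round(o["contact_force"],1),"w",round(o["grip_width"]*85.4,1),"gf",round(o["gripper_force"],1))
    return p,r
def down(yaz):  # tool down, y axis at azimuth deg
    a=np.radians(yaz);y=np.array([np.cos(a),np.sin(a),0]);z=np.array([0,0,-1.]);x=np.cross(y,z)
    return R.from_matrix(np.stack([x,y,z],1))
def rel(p0,r0,p1,r1):
    print("shift cm",(r0.inv().apply(np.array(p1)-p0)*100).round(2),"rot",(r0.inv()*r1).as_rotvec().round(3))
E
python3 - <<'E'
from h import *
json.dump([[[-1.2977982,.57571562,.02494943,1.43708254,-.01502278,1.12899277,-.05647439],[.23577984,.63249713,.24228561],[3.3e-7,.177467653,.984126634,-6.3e-6]]],open("log.json","w"))
p,r=st(); rel(p,r,[.462,.145,.16],down(-90))
E
```

```text
t 2.0 p [0.3491 0.388  0.2215] yaz 6.1 q [-0.91  0.53  0.24  1.68 -0.38  1.25 -0.41] F [-0.8 -0.1  0. ] w 34.1 gf 0.0
shift cm [-25.46  10.29   1.3 ] rot [-0.319  0.267  1.646]
```

Request:
{"name": "arm_command", "arguments": {
  "increments": [
    [[-4,1.5,0.2],[-0.03,0.02,0.14],3.4],
    [[-8,3.5,0.5],[-0.06,0.05,0.28],3.4],
    [[-12,5,0.7],[-0.1,0.08,0.42],3.4],
    [[-16,6.5,0.9],[-0.13,0.11,0.56],3.4],
    [[-20,8,1.1],[-0.16,0.13,0.7],3.4],
    [[-23,9.3,1.2],[-0.18,0.15,0.84],3.4],
    [[-25,10.1,1.3],[-0.2,0.17,0.98],3.4],
    [[-25.46,10.29,1.3],[-0.22,0.19,1.1],3.4],
    [[-25.46,10.29,1.3],[-0.25,0.21,1.25],3.4],
    [[-25.46,10.29,1.3],[-0.28,0.23,1.4],3.4]
  ]
}}

```text
time_s: 3.0
ee_pos: [0.4629, 0.1462, 0.1596]
eef_rot: [-0.023, 0.991, 0.128, -0.017]
contact_force: [-0.5, -0.1, 0.3]
grip_width: 0.397
gripper_force: 0.0
```

Run:
```python
from h import *
p,r=st(); rel(p,r,[.462,.145,.13],down(-90))
pic,d=env.snapshot("wrist");cv2.imwrite("pics/w1.png",pic);c=env.camera_info("wrist");print(c);
for n in("mug","mug_handle"):
  print([(a["p"],a["point"]) for a in env.pinpoint(n,"wrist")[:2]])
K=np.array(c["K"]);M=np.array(c["mount"])
v,u=np.mgrid[0:480,0:640];dx=(u-K[0,2])/K[0,0];dy=(v-K[1,2])/K[1,1];th=np.hypot(dx,dy)+1e-9
s=np.tan(th)/th;P=np.stack([dx*s*d,dy*s*d,d],-1)
W=r.apply((P.reshape(-1,3)@M[:3,:3].T+M[:3,3])).reshape(480,640,3)+p
m=(d>0)&(abs(W[...,2]-.059)<.004)&(np.hypot(W[...,0]-.462,W[...,1]-.185)<.06)
q=W[m][:,:2];print(len(q),np.percentile(q,[1,99],0).round(4))
if len(q)>20:
  A=np.c_[2*q,np.ones(len(q))];s=np.linalg.lstsq(A,(q**2).sum(1),rcond=None)[0];print("circ",s[:2],np.sqrt(s[2]+s[0]**2+s[1]**2))
```

```text
t 3.0 p [0.4629 0.1462 0.1596] yaz -75.3 q [-0.85  0.51  0.73  2.03 -0.53  0.82 -1.11] F [-0.5 -0.1  0.3] w 33.9 gf 0.0
shift cm [-0.04  0.24  2.96] rot [-0.046  0.033  0.256]
{'K': array([[371.64829954,   0.        , 318.33214166],
       [  0.        , 371.64829954, 238.78342346],
       [  0.        ,   0.        ,   1.        ]]), 'mount': array([[ 3.48886851e-04, -9.57926559e-01, -2.87013216e-01,
         7.14348429e-02],
       [ 9.99997447e-01, -3.06563253e-04,  2.23875071e-03,
        -1.69136962e-04],
       [-2.23254647e-03, -2.87013265e-01,  9.57924006e-01,
        -1.30436982e-01],
       [ 0.00000000e+00,  0.00000000e+00,  0.00000000e+00,
         1.00000000e+00]])}
[(0.78, [268.3, 192.4]), (0.72, [282.4, 231.5])]
[(0.72, [220.9, 146.3]), (0.53, [257.7, 219.9])]
2364 [[0.4208 0.1443]
 [0.505  0.2281]]
circ [0.46286096 0.18624636] 0.04100561072345332
```

View pics/w1.png

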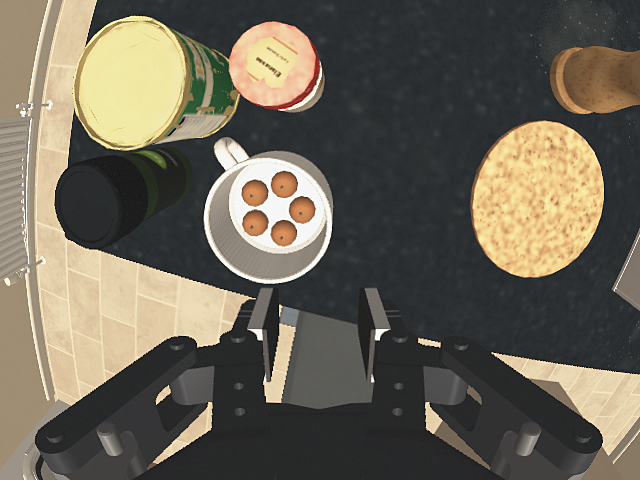

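Wrist view: the mug is at (268,215) with five nuts in a cluster in the middle and the handle at (230,150). The near rim is clear, so I descend onto it.

Run:
```python
from h import *
p,r=st(); rel(p,r,[.4629,.1452,.047],down(-90))
```

```text
t 3.15 p [0.4622 0.1474 0.1595] yaz -74.8 q [-0.85  0.51  0.72  2.03 -0.53  0.82 -1.11] F [ 0.5 -0.1 -1. ] w 34.0 gf 0.0
shift cm [ 0.33  0.8  11.21] rot [-0.047  0.035  0.267]
```

Request:
{"name": "arm_command", "arguments": {
  "increments": [
    [[-0.06,0.1,1.5],[-0.02,0.016,0.13],3.0],
    [[-0.06,0.2,3],[-0.046,0.033,0.256],3.0],
    [[-0.06,0.2,4.5],[-0.046,0.033,0.256],3.0],
    [[-0.06,0.2,6],[-0.046,0.033,0.256],3.0],
    [[-0.06,0.2,7],[-0.046,0.033,0.256],3.0],
    [[-0.06,0.2,7],[-0.046,0.033,0.256],3.0]
  ]
}}

```text
time_s: 3.75
ee_pos: [0.4595, 0.1471, 0.0887]
eef_rot: [-0.0, 1.0, 0.003, -0.002]
contact_force: [0.7, 0.1, -0.4]
grip_width: 0.35
gripper_force: 0.0
```

Run:
```python
from h import *
p,r=st(); rel(p,r,[.4629,.1452,.047],down(-90))
```

```text
t 3.75 p [0.4595 0.1471 0.0887] yaz -89.7 q [-0.86  0.63  0.7   2.13 -0.7   0.63 -1.23] F [ 0.7  0.1 -0.4] w 29.9 gf 0.0
shift cm [0.36 0.19 4.17] rot [-0.     0.004  0.006]
```

Request:
{"name": "arm_command", "arguments": {
  "increments": [
    [[0.3,0.2,0.5],[0,0,0],3.0],
    [[0.33,0.2,1.3],[0,0,0],3.0],
    [[0.33,0.2,2.3],[0,0,0],3.0],
    [[0.33,0.2,3.3],[0,0,0],3.0],
    [[0.33,0.2,4.1],[0,0,0],3.0],
    [[0.33,0.2,4.1],[0,0,0],3.0],
    [[0.33,0.2,4.1],[0,0,0],1.5],
    [[0.33,0.2,4.1],[0,0,0],0.5],
    [[0.33,0.2,4.1],[0,0,0],0],
    [[0.33,0.2,4.1],[0,0,0],0]
  ],
  "force": 60
}}

```text
time_s: 4.75
ee_pos: [0.4635, 0.1452, 0.0489]
eef_rot: [-0.0, 1.0, 0.001, -0.0]
contact_force: [1.2, 0.5, -0.1]
grip_width: 0.051
gripper_force: 57.9
```

Run:
```python
from h import *
p,r=st()
```

```text
t 4.75 p [0.4635 0.1452 0.0489] yaz -89.9 q [-0.79  0.68  0.61  2.15 -0.78  0.54 -1.16] F [ 1.2  0.5 -0.1] w 4.3 gf 57.9
```

Request:
{"name": "arm_command", "arguments": {
  "increments": [
    [[0,0,-0.4],[0,0,0],0],
    [[0,0,-1.2],[0,0,0],0],
    [[0,0,-2.5],[0,0,0],0],
    [[0,0,-4.2],[0,0,0],0],
    [[0,0,-6],[0,0,0],0],
    [[0,0,-8],[0,0,0],0],
    [[0,0,-10],[0,0,0],0],
    [[0,0,-12],[0,0,0],0],
    [[0,0,-13.5],[0,0,0],0],
    [[0,0,-14],[0,0,0],0]
  ],
  "force": 80
}}

```text
time_s: 5.75
ee_pos: [0.4634, 0.1449, 0.1902]
eef_rot: [-0.001, 1.0, 0.001, -0.0]
contact_force: [-0.1, 0.3, -2.8]
grip_width: 0.043
gripper_force: 77.2
```

```bash
cat > fit.py <<'E'
from h import *
from scipy.optimize import least_squares
L=json.load(open("log.json"))
Q=np.array([l[0] for l in L]);P=np.array([l[1] for l in L]);O=R.from_quat(np.array([[*l[2][1:],l[2][0]] for l in L]))
def fk(q,th):
    # Rz(s j1) T ; general: per-joint fixed link offset vectors (x,y,z), axes z,y,z,y,z,y,z with signs
    b=th[0];off=th[1:25].reshape(8,3);tz=th[25:28]
    r=R.from_euler("z",b);p=off[0].copy()
    for i in range(7):
        ax="z" if i%2==0 else "y"
        r=r*R.from_euler(ax,SG[i]*q[i]); p=p+r.apply(off[i+1])
    return p,r*R.from_rotvec(tz)
if __name__=="__main__":
    import itertools
    best=[]
    for s in itertools.product([1,-1],repeat=7):
        if s[0]!=-1 : continue
        SG=s
        # orientation-only fit: base yaw free, tool rot free
        def f(th): return np.concatenate([ (O[k].inv()*fk(Q[k],np.r_[th[0],np.zeros(24),th[1:]])[1]).as_rotvec() for k in range(len(Q))])
        for t0 in ([0,0,0,0],[np.pi,0,0,0],[0,0,0,2],[0,0,0,-2],[0,1,0,0]):
            o=least_squares(f,t0,max_nfev=60);best.append((o.cost,s,o.x.round(3)))
    best.sort(key=lambda a:a[0])
    for b in best[:8]:print(b)
E
python3 - <<'E'
from h import *
st()
E
timeout 200 python3 fit.py
```

```text
t 5.75 p [0.4634 0.1449 0.1902] yaz -89.9 q [-0.99  0.5   0.89  2.01 -0.51  0.86 -1.39] F [-0.1  0.3 -2.8] w 3.7 gf 77.2
```

```bash
cat > fit.py <<'E'
from h import *
from scipy.optimize import least_squares
import itertools
def load():
    L=json.load(open("log.json"))
    return np.array([l[0] for l in L]),np.array([l[1] for l in L]),R.from_quat(np.array([[*l[2][1:],l[2][0]] for l in L]))
def fk(q,S,th):
    # th: base yaw, tool yaw, offsets after base and joints (8x3)
    q=np.atleast_2d(q);off=th[2:].reshape(8,3);n=len(q)
    r=R.from_euler("z",np.full(n,th[0]));p=np.tile(off[0],(n,1))
    for i in range(7):
        r=r*R.from_euler("zy"[i%2],S[i]*q[:,i]);p=p+r.apply(off[i+1])
    return p,r*R.from_euler("z",np.full(n,th[1]))
if __name__=="__main__":
    Q,P,O=load();res=[]
    for a in itertools.product([1,-1],repeat=4):
        S=[a[0],1,a[1],1,a[2],1,a[3]]
        for b0 in(0,3.1):
          for t0 in (0,1.57,3.1,-1.57):
            o=least_squares(lambda t:(O.inv()*fk(Q,S,np.r_[t,np.zeros(24)])[1]).as_rotvec().ravel(),[b0,t0],max_nfev=30)
            res.append((o.cost,S,o.x.round(4)))
    res.sort(key=lambda a:a[0])
    for r in res[:6]:print(r)
    c,S,y=res[0]
    mask=np.zeros((8,3),bool);mask[0,2]=mask[1,:2]=mask[2]=mask[3,:2]=mask[4]=mask[5,:2]=mask[6]=True  # y,z etc.
    # near-minimal: offsets regularised
    def g(v):
        th=np.r_[y,v];p,_=fk(Q,S,th);return np.r_[(p-P).ravel()*1000,.3*v*1]
    o=least_squares(g,np.zeros(24));print("pos rms mm",np.sqrt(np.mean(o.fun[:3*len(P)]**2)));print(o.x.reshape(8,3).round(3))
    np.savez("kin.npz",S=S,th=np.r_[y,o.x])
E
timeout 200 python3 fit.py
```

```text
(np.float64(3.180034885514132e-15), [-1, 1, -1, 1, -1, 1, -1], array([6.2832, 1.5708]))
(np.float64(3.1800348864618256e-15), [-1, 1, -1, 1, -1, 1, -1], array([0.    , 1.5708]))
(np.float64(3.180034886784381e-15), [-1, 1, -1, 1, -1, 1, -1], array([0.    , 1.5708]))
(np.float64(3.180034892037798e-15), [-1, 1, -1, 1, -1, 1, -1], array([0.    , 1.5708]))
(np.float64(3.1800348984525007e-15), [-1, 1, -1, 1, -1, 1, -1], array([0.    , 1.5708]))
(np.float64(3.1800349490849517e-15), [-1, 1, -1, 1, -1, 1, -1], array([0.    , 1.5708]))
pos rms mm 0.00047461329293776067
[[-0.     0.     0.133]
 [ 0.    -0.008  0.133]
 [ 0.    -0.008  0.294]
 [-0.    -0.016  0.294]
 [-0.    -0.016  0.196]
 [ 0.    -0.     0.196]
 [ 0.    -0.     0.175]
 [ 0.     0.     0.175]]
```

```bash
cat > ik.py <<'E'
from fit import *
k=np.load("kin.npz");S=k["S"];TH=k["th"]
LO=np.array([-2.76,-.34,-1.52,.19,-1.09,.17,-2.82]);HI=np.array([2.76,2.15,1.57,2.46,4.23,1.99,2.82])
def ik(p,r,q0,reg=1e-3):
    def f(q):
        a,b=fk(q,S,TH);return np.r_[(a[0]-p)*10,(r.inv()*b[0]).as_rotvec()*2,reg*(q-q0)]
    o=least_squares(f,np.clip(q0,LO+.01,HI-.01),bounds=(LO+.02,HI-.02),max_nfev=80)
    a,b=fk(o.x,S,TH);return o.x,np.linalg.norm(a[0]-p)*1000,np.degrees((r.inv()*b[0]).magnitude())
Z=np.array([0,0,1.])
def tool_from_mug(base,u,h,flip):
    # mug x axis: h=-y_mug -> x = y×z = (-h)×u ; tool z=-u, y=±x
    x=np.cross(-h,u);z=-u;y=x*(1 if flip else -1)
    r=R.from_matrix(np.stack([np.cross(y,z),y,z],1))
    return base+.026*u+h*.062,r
def pour(d_az,mode,th,lip,flip):
    a=np.radians(d_az);d=np.array([np.cos(a),np.sin(a),0]);ax=np.cross(Z,d)
    h0={"L":np.cross(Z,d),"R":-np.cross(Z,d),"F":-d}[mode]
    rot=R.from_rotvec(ax*th);u=rot.apply(Z);h=rot.apply(h0)
    base=np.asarray(lip)-.06*u-.043*rot.apply(d)
    return tool_from_mug(base,u,h,flip)
E
cat > enum.py_ <<'E'
from ik import *
rng=np.random.default_rng(0);lip=[.525,-.225,.15]
for mode in "LRF":
  for az in range(0,360,30):
    for flip in(0,1):
      p,r=pour(az,mode,np.radians(112),lip,flip)
      b=min((ik(p,r,rng.uniform(LO,HI)) for _ in range(4)),key=lambda s:s[1]+s[2])
      if b[1]<2 and b[2]<2: print(mode,az,flip,b[0].round(2),flush=True)
E
timeout 400 python3 enum.py_
```

```text
Traceback (most recent call last):
  File "enum.py_", line 7, in <module>
    b=min((ik(p,r,rng.uniform(LO,HI)) for _ in range(4)),key=lambda s:s[1]+s[2])
  File "enum.py_", line 7, in <genexpr>
    b=min((ik(p,r,rng.uniform(LO,HI)) for _ in range(4)),key=lambda s:s[1]+s[2])
           ~~^^^^^^^^^^^^^^^^^^^^^^^^
  File "ik.py", line 7, in ik
    o=least_squares(f,np.clip(q0,LO+.01,HI-.01),bounds=(LO+.02,HI-.02),max_nfev=80)
ValueError: Initial guess is outside of provided bounds
```

```bash
sed -i 's/LO+.01,HI-.01/LO+.03,HI-.03/' ik.py; time timeout 450 python3 enum.py_
```

```text
L 30 0 [-0.43  1.55  0.91  1.33  0.4   1.97  1.02]
L 30 1 [-0.43  1.55  0.91  1.33  0.4   1.97 -2.12]
L 60 0 [-0.28  1.25  0.14  1.72  0.89  1.97  0.23]
L 60 1 [-0.74  1.64  1.06  1.73  0.44  1.33 -2.24]
L 90 0 [-0.75  1.48  0.7   2.14  1.07  1.14  0.02]
L 90 1 [-1.    2.13  1.49  2.15 -0.12  0.47 -1.83]
L 180 0 [ 1.73  2.08 -1.5   2.35  3.81  0.55  1.52]
L 180 1 [ 1.56  1.68 -1.07  2.36  4.21  1.09 -2.13]
L 210 1 [ 1.69  1.84 -1.43  1.97 -0.81  0.46  2.64]
L 240 1 [ 1.48  1.8  -1.5   1.56 -0.27  1.03  1.91]
L 270 0 [ 0.98  1.43 -0.68  1.18 -0.83  1.89 -0.91]
R 30 1 [-0.29  1.74  1.28  1.06  0.3   1.91  1.34]
R 60 0 [-0.46  1.49  0.8   1.42  0.74  1.61 -2.36]
R 60 1 [-0.22  1.33  0.28  1.41  1.04  1.97  0.53]
R 90 0 [-0.71  1.51  0.85  1.83  1.    1.16 -2.8 ]
R 90 1 [-0.22  1.23  0.    1.81  1.39  1.97  0.1 ]
R 120 0 [-0.63  1.41  0.5   2.23  1.61  1.46  2.68]
R 120 1 [-0.76  1.51  0.7   2.23  1.6   1.22 -0.49]
R 210 1 [ 1.75  2.   -1.47  2.27 -1.07  0.19 -0.11]
R 240 1 [ 1.22  1.29 -0.52  1.89 -1.07  1.53 -0.26]
R 270 0 [ 1.41  1.79 -1.5   1.46 -0.18  1.54  1.68]
R 270 1 [ 1.01  1.31 -0.4   1.48 -0.82  1.97 -0.58]
F 30 0 [-0.37  1.57  1.09  1.19  0.45  1.97  2.8 ]
F 30 1 [-0.38  1.57  1.1   1.18  0.44  1.97 -0.33]
F 60 0 [-0.32  1.21  0.29  1.58  0.97  1.97  2.06]
F 60 1 [-0.32  1.21  0.29  1.58  0.97  1.97 -1.08]
F 90 0 [-0.73  1.33  0.71  2.02  1.11  1.28  1.78]
F 90 1 [-0.28  1.12 -0.01  2.01  1.29  1.97 -1.56]
F 120 0 [-0.49  1.27  0.27  2.44  1.6   1.73  0.98]
F 120 1 [-0.36  1.22  0.08  2.44  1.57  1.94 -2.13]
F 210 0 [ 1.75  1.81 -1.5   2.17 -1.04  0.32  1.25]
F 210 1 [ 1.75  1.79 -1.49  2.17 -1.07  0.34 -1.86]
F 240 0 [ 1.36  1.3  -0.81  1.75 -0.99  1.4   0.99]
F 270 0 [ 1.02  1.29 -0.56  1.32 -0.89  1.97  0.74]
F 270 1 [ 1.02  1.29 -0.56  1.32 -0.89  1.97 -2.4 ]
real	0m43.678s
user	0m44.127s
sys	0m0.140s
```

Request:
{"name": "arm_command", "arguments": {
  "increments": [
    [[0.3,0.6,-0.6],[0,0,-0.03],0],
    [[1,2,-1],[0,0,-0.1],0],
    [[2,4,-1],[0,0,-0.22],0],
    [[3.2,6,-1],[0,0,-0.35],0],
    [[4.5,8,-1],[0,0,-0.5],0],
    [[5.7,10,-1],[0,0,-0.65],0],
    [[6.8,11.8,-1],[0,0,-0.8],0],
    [[7.6,13.2,-1],[0,0,-0.95],0],
    [[8.1,13.8,-1],[0,0,-1.08],0],
    [[8.28,13.97,-1],[0,0,-1.2],0]
  ]
}}

```text
time_s: 6.75
ee_pos: [0.5465, 0.0034, 0.198]
eef_rot: [-0.0, 0.823, 0.567, -0.001]
contact_force: [0.1, 0.7, -2.2]
grip_width: 0.045
gripper_force: 77.2
```

```bash
cat >> h.py <<'E'
def wristcloud(p,r):
    pic,d=env.snapshot("wrist");c=env.camera_info("wrist");K=np.array(c["K"]);M=np.array(c["mount"])
    v,u=np.mgrid[0:480,0:640];dx=(u-K[0,2])/K[0,0];dy=(v-K[1,2])/K[1,1];th=np.hypot(dx,dy)+1e-9
    s=np.tan(th)/th;Q=np.stack([dx*s*d,dy*s*d,d],-1)
    W=r.apply(Q.reshape(-1,3)@M[:3,:3].T+M[:3,3]).reshape(480,640,3)+p
    W[d<=0]=np.nan
    return pic,W
def circ(q):
    s=np.linalg.lstsq(np.c_[2*q,np.ones(len(q))],(q**2).sum(1),rcond=None)[0];return s[:2],np.sqrt(s[2]+s[0]**2+s[1]**2)
E
python3 - <<'E'
from h import *
p,r=st();rel(p,r,[.5462,.0052,.16],down(62))
pic,W=wristcloud(p,r);cv2.imwrite("pics/w2.png",pic)
for a in env.silhouettes("cork_mat","wrist")[:2]:
    q=W[a["pixels"]];q=q[abs(q[:,2]-.008)<.006]
    if len(q)>50:print("mat",a["p"],np.round(a["box"]),len(q),np.percentile(q,[.5,99.5],0).round(4))
E
```

```text
t 6.75 p [0.5465 0.0034 0.198 ] yaz -20.9 q [-0.42  0.47  0.49  1.85 -0.28  0.89 -0.16] F [ 0.1  0.7 -2.2] w 3.8 gf 77.2
shift cm [ 0.16 -0.08  3.8 ] rot [-0.002 -0.    -1.446]
mat 0.74 [263. 174. 389. 308.] 8790 [[ 0.5074 -0.0896  0.0047]
 [ 0.5953  0.0385  0.0089]]
```

View pics/w2.png

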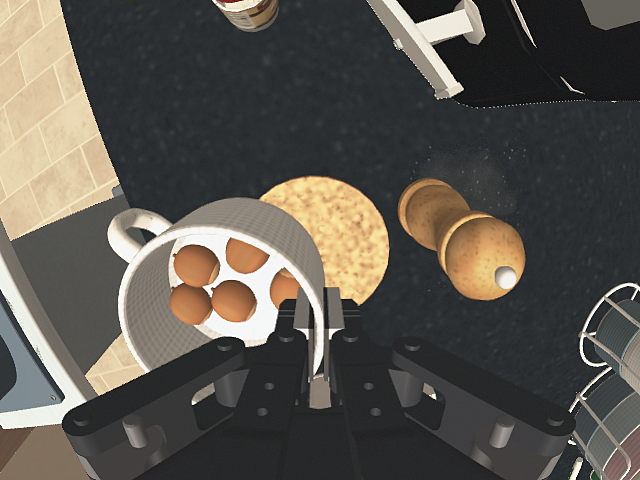

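Wrist view: the mug hangs nearly upright from the rim with all five nuts inside. The small mat is at (325,240) and the mill at (465,240).

Request:
{"name": "arm_command", "arguments": {
  "increments": [
    [[0,0,0.2],[0,0,-0.12],0],
    [[0,0,0.5],[0,0,-0.26],0],
    [[0,0,1],[0,0,-0.4],0],
    [[0.05,-0.05,1.5],[0,0,-0.55],0],
    [[0.05,-0.1,2],[0,0,-0.7],0],
    [[0.1,-0.15,2.5],[0,0,-0.85],0],
    [[0.1,-0.2,3],[0,0,-1.0],0],
    [[0.1,-0.2,3.5],[0,0,-1.15],0],
    [[0.1,-0.2,4],[0,0,-1.3],0],
    [[0.1,-0.2,4.2],[0,0,-1.44],0]
  ]
}}

```text
time_s: 7.85
ee_pos: [0.5441, 0.0071, 0.1555]
eef_rot: [-0.002, 0.246, 0.969, -0.0]
contact_force: [-0.3, -1.4, -2.0]
grip_width: 0.042
gripper_force: 77.2
```

Run:
```python
from h import *
p,r=st();rel(p,r,[.5452,.0052,.07],down(62))
pic,W=wristcloud(p,r)
for a in env.silhouettes("mug","wrist")[:1]:
    q=W[a["pixels"]];q=q[np.isfinite(q).all(1)];print(a["p"],np.percentile(q,[1,50,99],0).round(4))
    print([ (np.percentile(q[abs(q[:,0]-x)<.005][:,2],98).round(4) if (abs(q[:,0]-x)<.005).any() else 0) for x in np.arange(.47,.58,.01)])
```

```text
t 7.85 p [0.5441 0.0071 0.1555] yaz 61.6 q [-0.14  0.48  0.06  1.9  -0.04  0.77  1.02] F [-0.3 -1.4 -2. ] w 3.6 gf 77.2
shift cm [-0.21 -0.1   8.55] rot [-0.001 -0.003 -0.008]
0.77 [[ 0.4677 -0.0692  0.1107]
 [ 0.5079 -0.0445  0.143 ]
 [ 0.5567  0.014   0.1667]]
[np.float64(0.1562), np.float64(0.1665), np.float64(0.1666), np.float64(0.1664), np.float64(0.1663), np.float64(0.1664), np.float64(0.1663), np.float64(0.1664), np.float64(0.1663), np.float64(0.1659), 0]
```

Request:
{"name": "arm_command", "arguments": {
  "increments": [
    [[-0.2,-0.1,0.8],[0,0,0],0],
    [[-0.2,-0.1,2.2],[0,0,0],0],
    [[-0.2,-0.1,4],[0,0,0],0],
    [[-0.2,-0.1,6],[0,0,0],0],
    [[-0.2,-0.1,7.6],[0,0,0],0],
    [[-0.2,-0.1,8.7],[0,0,0],0],
    [[-0.2,-0.1,9.3],[0,0,0],0],
    [[-0.2,-0.1,9.6],[0,0,0],0],
    [[-0.2,-0.1,9.8],[0,0,0],0],
    [[-0.2,-0.1,9.85],[0,0,0],0]
  ]
}}

```text
time_s: 8.95
ee_pos: [0.5462, 0.0054, 0.0582]
eef_rot: [-0.0, 0.247, 0.969, 0.0]
contact_force: [-0.1, -0.6, -3.0]
grip_width: 0.041
gripper_force: 77.2
```

Run:
```python
from h import *
p,r=st();rel(p,r,[.5452,.0052,.057],down(62))
```

```text
t 8.95 p [0.5462 0.0054 0.0582] yaz 61.4 q [-0.12  0.62  0.04  1.98 -0.05  0.54  1.02] F [-0.1 -0.6 -3. ] w 3.5 gf 77.2
shift cm [ 0.08 -0.07  0.12] rot [ 0.    -0.001 -0.011]
```

Request:
{"name": "arm_command", "arguments": {
  "increments": [
    [[0.08,-0.07,0.1],[0,0,0],0],
    [[0.08,-0.07,0.2],[0,0,0],0],
    [[0.08,-0.07,0.2],[0,0,0],0],
    [[0.08,-0.07,0.2],[0,0,0],1.2],
    [[0.08,-0.07,0.2],[0,0,0],2.4],
    [[0.08,-0.07,-0.2],[0,0,0],2.4],
    [[0.08,-0.07,-2],[0,0,0],2.4],
    [[0.08,-0.07,-5],[0,0,0],2.4],
    [[0.08,-0.07,-9],[0,0,0],2.4],
    [[-1,-3,-13],[0,0,0],2.4]
  ]
}}

```text
time_s: 9.95
ee_pos: [0.541, -0.0214, 0.1887]
eef_rot: [-0.001, 0.244, 0.97, 0.001]
contact_force: [1.1, -0.2, 0.2]
grip_width: 0.283
gripper_force: 0.0
```

Run:
```python
from h import *
p,r=st()
pic,W=wristcloud(p,r);cv2.imwrite("pics/w3.png",pic)
m=(abs(W[...,2]-.067)<.004)&(np.hypot(W[...,0]-.526,W[...,1]+.031)<.06)
q=W[m][:,:2];print("rim",len(q),circ(q),np.percentile(q,[1,99],0).round(4))
for a in env.pinpoint("mug_handle","wrist")[:3]:
    u,v=np.round(a["point"]).astype(int);print(a["p"],u,v,W[v,u].round(4))
m=(W[...,2]>.03)&(W[...,2]<.064)&(np.hypot(W[...,0]-.526,W[...,1]+.031)<.075)&(np.hypot(W[...,0]-.526,W[...,1]+.031)>.052)
print("handle",m.sum(),np.nanmean(W[m],0).round(4))
m=(W[...,2]>.05)&(W[...,2]<.064)&(np.hypot(W[...,0]-.526,W[...,1]+.031)<.075)&(np.hypot(W[...,0]-.526,W[...,1]+.031)>.047)
print("handle top",m.sum(),np.nanmean(W[m],0).round(4))
m=(abs(W[...,2]-.008)<.0025)&(np.hypot(W[...,0]-.526,W[...,1]+.031)<.085)
print("mat",np.percentile(W[m],[.5,99.5],0).round(4))
t,d=env.snapshot("top");T=world("top",d)
for n in("cork_mat","caddy"):
  for a in env.silhouettes(n,"top")[:3]:
    q=T[a["pixels"]&(d>0)];print(n,a["p"],np.round(a["box"]),np.percentile(q,[1,99],0).round(3).tolist())
a=(abs(T[...,2]-.0835)<.006)&(T[...,0]>.44)&(T[...,0]<.62)&(T[...,1]<-.14)&(T[...,1]>-.44)
np.save("lidpts.npy",T[a]);
```

```text
t 9.95 p [ 0.541  -0.0214  0.1887] yaz 61.7 q [-0.09  0.44  0.06  1.86 -0.04  0.84  1.07] F [ 1.1 -0.2  0.2] w 24.2 gf 0.0
rim 2037 (array([ 0.52533462, -0.0307333 ]), np.float64(0.040994690137464984)) [[ 0.4834 -0.0727]
 [ 0.5673  0.0111]]
0.59 235 170 [ 0.4705 -0.0533  0.0547]
handle 243 [ 0.4719 -0.053   0.0515]
handle top 264 [ 0.4756 -0.0521  0.0566]
mat [[ 0.4596 -0.0973  0.0056]
 [ 0.595   0.0381  0.0088]]
cork_mat 0.73 [444. 223. 533. 313.] [[0.472, -0.531, 0.005], [0.661, -0.355, 0.015]]
caddy 0.94 [364. 241. 482. 316.] [[0.461, -0.388, -0.001], [0.589, -0.167, 0.131]]
```

View pics/w3.png

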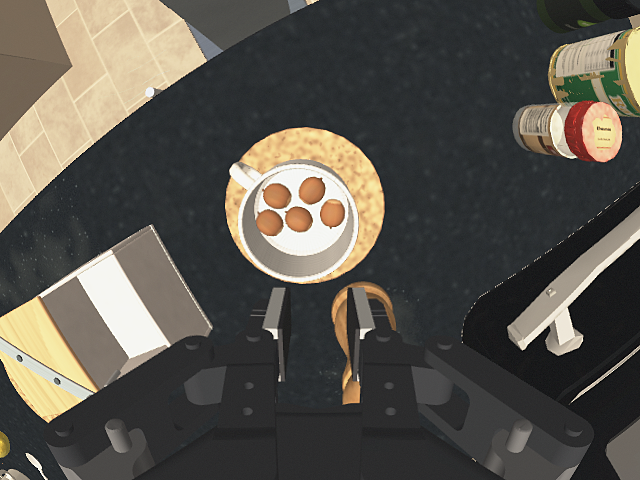

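Wrist view: the mug stands in the mat's middle at (300,220) with all five nuts and the handle at (240,175), and the gripper is free. Next I simulate the pour path.

```bash
cat > sim.py <<'E'
from ik import *
from scipy.spatial.transform import Slerp
def joints_pos(q):
    off=TH[2:].reshape(8,3);r=R.from_euler("z",TH[0]);p=off[0].copy();out=[]
    for i in range(7):
        r=r*R.from_euler("zy"[i%2],S[i]*q[i]);p=p+r.apply(off[i+1]);out.append(p.copy())
    return np.array(out)
def track(q,poses,n=12,label=""):
    a,b=fk(q,S,TH);p0,r0=a[0],b[0]
    for (name,p1,r1) in poses:
        sl=Slerp([0,1],R.concatenate([r0,r1]));e=0
        for t in np.linspace(0,1,n+1)[1:]:
            q,ep,er=ik(p0+(p1-p0)*t,sl(t),q,.02);e=max(e,ep,er)
        J=joints_pos(q)
        print(name,"q",q.round(2),"err",round(e,2),"tcp",p1.round(3),"wrist(j6)",J[4].round(3),"elbow",J[2].round(3))
        p0,r0=p1,r1
    return q
C=np.array([.5253,-.0307,.008])
def up(c,haz,flip=0):
    a=np.radians(haz);return tool_from_mug(np.asarray(c,float),Z,np.array([np.cos(a),np.sin(a),0]),flip)
E
python3 - <<'E'
from sim import *
q=np.array(env.observe()["joint_positions"])
lip=np.array([.525,-.24,.17])
for d in(90,100):
    seq=[("above",*up(C+[0,0,.13],203)),("grasp",*up(C,203)),("lift",*up(C+[0,0,.19],203))]
    for th in(0,30,60,80,95,105,110):
        seq.append((f"th{th}",*pour(d,"L",np.radians(th),lip,0)))
    print("d",d);track(q,seq)
E
```

```text
d 90
above q [ 0.15  0.38 -0.19  2.06  0.11  0.71  1.87] err 0.0 tcp [ 0.468 -0.055  0.164] wrist(j6) [ 0.468 -0.055  0.514] elbow [ 0.213 -0.064  0.811]
grasp q [ 0.1   0.6  -0.12  2.18  0.18  0.37  1.8 ] err 0.0 tcp [ 0.468 -0.055  0.034] wrist(j6) [ 0.468 -0.055  0.384] elbow [ 0.329 -0.063  0.75 ]
lift q [ 0.16  0.3  -0.19  1.98  0.07  0.87  1.9 ] err 0.0 tcp [ 0.468 -0.055  0.224] wrist(j6) [ 0.468 -0.055  0.574] elbow [ 0.169 -0.059  0.827]
th0 q [ 0.49  0.5  -0.04  1.92  0.03  0.72  2.  ] err 0.0 tcp [ 0.463 -0.283  0.136] wrist(j6) [ 0.463 -0.283  0.486] elbow [ 0.236 -0.161  0.781]
th30 q [-0.18  0.51  0.48  2.11  0.59  0.51  1.3 ] err 0.0 tcp [ 0.463 -0.294  0.162] wrist(j6) [ 0.463 -0.119  0.465] elbow [0.282 0.021 0.782]
th60 q [-0.7   0.91  0.98  2.24  0.95  0.41  0.7 ] err 0.0 tcp [ 0.463 -0.291  0.19 ] wrist(j6) [0.463 0.012 0.365] elbow [0.364 0.275 0.637]
th80 q [-0.84  1.26  1.1   2.25  1.    0.43  0.46] err 0.0 tcp [ 0.463 -0.281  0.206] wrist(j6) [0.463 0.064 0.267] elbow [0.389 0.397 0.459]
th95 q [-0.88  1.49  1.11  2.23  0.96  0.53  0.35] err 0.0 tcp [ 0.463 -0
[... 1114 characters left out ...]
0.87  0.96  2.34  1.65  0.35  0.12] err 0.03 tcp [ 0.473 -0.301  0.19 ] wrist(j6) [ 0.42  -0.002  0.365] elbow [0.361 0.256 0.654]
th80 q [-0.75  1.13  0.89  2.39  1.67  0.62 -0.19] err 0.0 tcp [ 0.471 -0.291  0.206] wrist(j6) [0.411 0.048 0.267] elbow [0.402 0.338 0.531]
th95 q [-0.79  1.36  0.88  2.37  1.53  0.74 -0.27] err 0.0 tcp [ 0.469 -0.28   0.216] wrist(j6) [0.408 0.063 0.185] elbow [0.42  0.389 0.402]
th105 q [-0.81  1.51  0.88  2.33  1.41  0.82 -0.28] err 0.0 tcp [ 0.468 -0.272  0.22 ] wrist(j6) [0.409 0.061 0.13 ] elbow [0.423 0.405 0.315]
th110 q [-0.81  1.58  0.87  2.31  1.35  0.87 -0.28] err 0.0 tcp [ 0.467 -0.268  0.222] wrist(j6) [0.41  0.056 0.102] elbow [0.424 0.408 0.274]
```

```bash
cat > search.py <<'E'
from sim import *
import sys,io,contextlib
cyl=[(.535,.273,.0375,.11),(.463,.285,.027,.118),(.557,.195,.023,.106),(.637,-.031,.029,.17),(.466,-.374,.009,.135)]
def clr(q):
    J=joints_pos(q);m=9;pts=[]
    for a,b,rad in((J[2],J[4],.065),(J[4],J[4]+(J[6]-J[4])*.75,.05)):
        for t in np.linspace(0,1,12):
            p=a+(b-a)*t;m=min(m,p[2]-rad)
            for x,y,r,h in cyl:
                dr=max(np.hypot(p[0]-x,p[1]-y)-r,0);dz=max(p[2]-h,0);m=min(m,np.hypot(dr,dz)-rad)
            # caddy box
            dx=max(abs(p[0]-.525)-.06,0);dy=max(abs(p[1]+.27)-.12,0);dz=max(p[2]-.09,0);m=min(m,np.sqrt(dx*dx+dy*dy+dz*dz)-rad)
    return m
def run(q,seq,n=8):
    a,b=fk(q,S,TH);p0,r0=a[0],b[0];M=9;E=0
    for p1,r1 in seq:
        sl=Slerp([0,1],R.concatenate([r0,r1]))
        for t in np.linspace(0,1,n+1)[1:]:
            q,ep,er=ik(p0+(p1-p0)*t,sl(t),q,.02);E=max(E,ep,er)
            if E>5:return q,M,E
            M=min(M,clr(q))
        p0,r0=p1,r1
    return q,M,E
if __name__=="__main__":
    q=np.array(env.observe()["joint_positions"]);out=[]
    for flip in(0,1):
      q1,M,E=run(q,[up(C+[0,0,.13],203,flip),up(C,203,flip),up(C+[0,0,.19],203,flip)])
      print("flip",flip,q1.round(2),M,E)
      for mode in "LRF":
        for d in range(0,360,20):
          for lz in(.17,):
            dv=np.array([np.cos(np.radians(d)),np.sin(np.radians(d)),0]);lip=np.array([.525,-.225,lz])-.015*dv
            haz=d+{"L":90,"R":-90,"F":180}[mode]
            seq=[pour(d,mode,np.radians(t),lip,flip) for t in(0,35,70,90,105)]
            qq,M,E=run(q1,seq,5)
            if E<3: out.append((M,flip,mode,d,qq.round(2)))
    out.sort(key=lambda a:-a[0])
    for o in out[:10]:print(o)
E
timeout 500 python3 search.py
```

```text
flip 0 [ 0.16  0.3  -0.19  1.98  0.07  0.87  1.91] 0.05024597537156748 0.0012851467938245658
flip 1 [-0.55  0.39  0.79  2.   -0.35  0.89 -0.74] 0.05018475358925284 0.0025608319885173326
(np.float64(0.08351858913586889), 1, 'F', 120, array([-0.21,  1.05, -0.08,  2.44,  1.7 ,  1.97, -1.93]))
(np.float64(0.07485228250116044), 1, 'F', 280, array([ 1.  ,  1.26, -0.69,  1.26, -0.74,  1.97, -2.54]))
(np.float64(0.07476063909554322), 0, 'F', 280, array([ 1.  ,  1.26, -0.69,  1.26, -0.74,  1.97,  0.61]))
(np.float64(0.05709480380186338), 1, 'R', 220, array([ 1.67,  1.69, -1.37,  2.19, -0.96,  0.38, -0.41]))
(np.float64(0.05709375978855778), 0, 'R', 220, array([ 1.67,  1.69, -1.37,  2.19, -0.96,  0.39,  2.74]))
(np.float64(0.05432900320528938), 0, 'F', 220, array([ 1.64,  1.48, -1.33,  2.07, -1.03,  0.58,  1.07]))
(np.float64(0.046664684912208654), 1, 'F', 260, array([ 0.91,  1.11, -0.22,  1.53, -1.07,  1.95, -2.14]))
(np.float64(0.04652446354567458), 0, 'F', 260, array([ 0.91,  1.11, -0.22,  1.53, -1.07,  1.95,  1.01]))
(np.float64(0.0462962503943391), 0, 'L', 100, array([-0.79,  1.49,  0.85,  2.33,  1.41,  0.86, -0.28]))
(np.float64(0.04212020809842912), 0, 'F', 240, array([ 1.28,  1.15, -0.71,  1.79, -1.07,  1.39,  1.02]))
```

```bash
timeout 300 python3 - <<'E'
from search import *
q=np.array(env.observe()["joint_positions"])
q1,M,E=run(q,[up(C+[0,0,.13],203),up(C,203),up(C+[0,0,.15],203)])
for d in (95,100,105,110,115,120):
  for lz in (.15,.17):
    dv=np.array([np.cos(np.radians(d)),np.sin(np.radians(d)),0]);lip=np.array([.525,-.225,lz])-.02*dv
    o=[]
    qq=q1
    for a,b in((None,35),(35,70),(70,90),(90,105)):
        qq,M,E=run(qq,([pour(d,"L",0,lip+[0,0,.03],0)] if a is None else [])+[pour(d,"L",np.radians(b),lip,0)],6);o.append((round(M,3),round(E,1)))
    print(d,lz,o,qq.round(2),"elbow",joints_pos(qq)[2].round(2))
E
python3 - <<'E'
from h import *
p,r=st();rel(p,r,[.4685,-.0545,.15],down(113))
E
```

```text
95 0.15 [(np.float64(0.072), np.float64(0.0)), (np.float64(0.069), np.float64(0.0)), (np.float64(0.053), np.float64(0.0)), (np.float64(-0.006), np.float64(0.0))] [-0.88  1.67  1.06  2.25  1.12  0.59  0.04] elbow [0.39 0.44 0.22]
95 0.17 [(np.float64(0.089), np.float64(0.0)), (np.float64(0.089), np.float64(0.0)), (np.float64(0.073), np.float64(0.0)), (np.float64(-0.003), np.float64(0.0))] [-0.9   1.7   1.15  2.26  1.1   0.5   0.09] elbow [0.38 0.44 0.21]
100 0.15 [(np.float64(0.07), np.float64(0.0)), (np.float64(0.069), np.float64(0.1)), (np.float64(0.053), np.float64(0.0)), (np.float64(0.026), np.float64(0.0))] [-0.75  1.49  0.78  2.31  1.4   0.93 -0.3 ] elbow [0.44 0.38 0.33]
100 0.17 [(np.float64(0.087), np.float64(0.0)), (np.float64(0.089), np.float64(0.1)), (np.float64(0.073), np.float64(0.0)), (np.float64(0.045), np.float64(0.0))] [-0.79  1.5   0.87  2.33  1.42  0.84 -0.29] elbow [0.43 0.4  0.32]
105 0.15 [(np.float64(0.068), np.float64(0.0)), (np.float64(0.069), np.float64(0.1)), (np.float64(0.053), np.float64(0.0)), (np.float64(0.027), np.float64(0.0))] [-0.63  1.4   0.59  2.3
[... 1132 characters left out ...]
 -0.25  2.44  1.65  1.97 -0.36] elbow [ 0.53 -0.01  0.53]
120 0.15 [(np.float64(0.068), np.float64(0.1)), (np.float64(0.075), np.float64(5.9)), (np.float64(0.073), np.float64(7.8)), (np.float64(0.066), np.float64(7.6))] [ 0.24  1.   -0.61  2.44  1.79  1.97 -0.04] elbow [ 0.48 -0.15  0.58]
120 0.17 [(np.float64(0.085), np.float64(0.1)), (np.float64(0.091), np.float64(8.9)), (np.float64(0.091), np.float64(7.0)), (np.float64(0.084), np.float64(7.3))] [ 0.21  0.97 -0.58  2.44  1.77  1.97 -0.05] elbow [ 0.47 -0.13  0.59]
t 10.2 p [ 0.5404 -0.0251  0.1872] yaz 61.4 q [-0.08  0.44  0.06  1.87 -0.04  0.84  1.07] F [-0.   1.  -0.1] w 24.1 gf 0.0
shift cm [ 4.9  -6.02  3.73] rot [ 0.001 -0.001 -0.901]
```

Request:
{"name": "arm_command", "arguments": {
  "increments": [
    [[1,-1.2,0.7],[0,0,-0.13],3],
    [[2,-2.4,1.4],[0,0,-0.26],3],
    [[3,-3.6,2.2],[0,0,-0.4],3],
    [[4,-4.8,3],[0,0,-0.53],3],
    [[4.7,-5.7,3.5],[0,0,-0.67],3],
    [[4.9,-6.02,3.73],[0,0,-0.8],3],
    [[4.9,-6.02,3.73],[0,0,-0.9],3],
    [[4.9,-6.02,5],[0,0,-0.9],3],
    [[4.9,-6.02,5.7],[0,0,-0.9],3],
    [[4.9,-6.02,5.7],[0,0,-0.9],3]
  ]
}}

```text
time_s: 11.2
ee_pos: [0.4676, -0.054, 0.1288]
eef_rot: [-0.002, -0.199, 0.98, 0.001]
contact_force: [0.2, -0.4, 0.0]
grip_width: 0.35
gripper_force: 0.0
```

Run:
```python
from h import *
p,r=st();rel(p,r,[.4692,-.0545,.034],down(113))
pic,W=wristcloud(p,r)
dd=np.hypot(W[...,0]-.5253,W[...,1]+.0307)
m=(W[...,2]>.045)&(W[...,2]<.063)&(dd<.07)&(dd>.047)&(W[...,0]<.5)
q=W[m];print(len(q),np.nanmean(q,0).round(4),"far",np.nanmax(dd[m]));
f=q[np.hypot(q[:,0]-.5253,q[:,1]+.0307)>.053];print(f.mean(0).round(4),np.percentile(f,[1,99],0).round(4))
```

```text
t 11.2 p [ 0.4676 -0.054   0.1288] yaz 113.0 q [ 0.15  0.43 -0.18  2.1   0.13  0.63  1.85] F [ 0.2 -0.4  0. ] w 29.9 gf 0.0
shift cm [-0.17 -0.13  9.47] rot [ 0.003 -0.004 -0.   ]
528 [ 0.4733 -0.0535  0.0546] far 0.06499527291575331
[ 0.4711 -0.0545  0.0533] [[ 0.4654 -0.0595  0.0455]
 [ 0.4776 -0.0488  0.0586]]
```

Request:
{"name": "arm_command", "arguments": {
  "increments": [
    [[-0.12,-0.17,1.5],[0,0,-0.01],3],
    [[-0.12,-0.17,3.5],[0,0,-0.01],3],
    [[-0.12,-0.17,5.5],[0,0,-0.01],3],
    [[-0.12,-0.17,7.5],[0,0,-0.01],3],
    [[-0.12,-0.17,8.8],[0,0,-0.01],3],
    [[-0.12,-0.17,9.45],[0,0,-0.01],3],
    [[-0.12,-0.17,9.45],[0,0,-0.01],1.6],
    [[-0.12,-0.17,9.45],[0,0,-0.01],1.0],
    [[-0.12,-0.17,9.45],[0,0,-0.01],0.5],
    [[-0.12,-0.17,9.45],[0,0,-0.01],0.5]
  ],
  "force": 80
}}

```text
time_s: 12.25
ee_pos: [0.4706, -0.0557, 0.0365]
eef_rot: [-0.0, -0.204, 0.979, 0.0]
contact_force: [-1.4, 1.6, 2.2]
grip_width: 0.084
gripper_force: 78.3
```

Run:
```python
from h import *
p,r=st()
```

```text
t 12.25 p [ 0.4706 -0.0557  0.0365] yaz 113.5 q [ 0.11  0.6  -0.13  2.17  0.19  0.38  1.8 ] F [-1.4  1.6  2.2] w 7.2 gf 78.3
```

```bash
sed -i 's/base+.026\*u+h\*.062/base+.0285*u+h*.060/' ik.py
cat > plan.py <<'E'
from sim import *
from search import clr
def rows(seq,jaw=0.5,vlin=.025,vang=.11):
    """seq: waypoints (p,r); prints calls of <=10 rows, smooth start/stop at path ends"""
    p,r=st();q=np.array(env.observe()["joint_positions"])
    P=[p];RR=[r]
    for p1,r1 in seq:
        n=max(int(np.ceil(np.linalg.norm(p1-P[-1])/vlin)),int(np.ceil((RR[-1].inv()*r1).magnitude()/vang)),1)
        sl=Slerp([0,1],R.concatenate([RR[-1],r1]));p0=P[-1]
        for t in np.linspace(0,1,n+1)[1:]: P.append(p0+(p1-p0)*t);RR.append(sl(t))
    qs=[]
    for a,b in zip(P[1:],RR[1:]):
        q,e,er=ik(a,b,q,.02);qs.append((q,clr(q),e))
    print("end q",q.round(2),"min clr",round(min(x[1] for x in qs),3),"maxerr",round(max(x[2] for x in qs),1),"max dq/row",np.abs(np.diff([x[0] for x in qs],axis=0)).max(0).round(2))
    for s in range(0,len(P)-1,10):
        p0,r0=P[s],RR[s]
        print(json.dumps([[ (r0.inv().apply(P[i]-p0)*100).round(1).tolist(),(r0.inv()*RR[i]).as_rotvec().round(2).tolist(),jaw] for i in range(s+1,min(s+11,len(P)))]))
D=103;dv=np.array([np.cos(np.radians(D)),np.sin(np.radians(D)),0]);LIP=np.array([.525,-.225,.17])-.02*dv
def pw(th,dz=0): return pour(D,"L",np.radians(th),LIP+[0,0,dz],0)
E
python3 - <<'E'
from plan import *
p,r=fk(env.observe()["joint_positions"],S,TH);p=p[0];r=r[0]
rows([(p+[0,0,.006],r),(p+[0,0,.15],r),pw(0,.03),pw(35),pw(60)])
E
```

```text
t 12.25 p [ 0.4706 -0.0557  0.0365] yaz 113.5 q [ 0.11  0.6  -0.13  2.17  0.19  0.38  1.8 ] F [-1.4  1.6  2.2] w 7.2 gf 78.3
end q [-0.58  0.78  0.8   2.36  1.74  0.49  0.07] min clr 0.052 maxerr 0.1 max dq/row [0.19 0.11 0.24 0.06 0.47 0.17 0.54]
[[[0.0, -0.0, -0.6], [0.0, 0.0, -0.0], 0.5], [[0.0, -0.0, -3.0], [0.0, 0.0, -0.0], 0.5], [[0.0, -0.0, -5.4], [0.0, 0.0, -0.0], 0.5], [[0.0, -0.0, -7.8], [0.0, 0.0, -0.0], 0.5], [[0.0, -0.0, -10.2], [0.0, 0.0, -0.0], 0.5], [[0.0, -0.0, -12.6], [0.0, 0.0, -0.0], 0.5], [[0.0, -0.0, -15.0], [0.0, 0.0, -0.0], 0.5], [[0.9, -2.3, -14.8], [0.0, -0.0, 0.02], 0.5], [[1.8, -4.6, -14.6], [0.0, -0.0, 0.04], 0.5], [[2.7, -6.8, -14.5], [0.0, -0.0, 0.06], 0.5]]
[[[0.8, -2.3, 0.2], [0.0, -0.0, 0.02], 0.5], [[1.5, -4.6, 0.4], [0.0, -0.0, 0.04], 0.5], [[2.3, -7.0, 0.5], [0.0, -0.0, 0.06], 0.5], [[3.0, -9.3, 0.7], [0.0, -0.0, 0.07], 0.5], [[3.8, -11.6, 0.9], [0.0, -0.0, 0.09], 0.5], [[4.5, -13.9, 1.1], [0.0, -0.0, 0.11], 0.5], [[5.3, -16.3, 1.3], [0.0, -0.0, 0.13], 0.5], [[5.3, -16.4, 1.2], [0.1, 0.01, 0.13], 0.5], [[5.3, -16.6, 1.2], [0.2, 0.01, 0.13], 0.5], [[5.3, -16.8, 1.2], [0.31, 0.02, 0.13], 0.5]]
[[[-0.0, -0.2, 0.0], [0.1, 0.0, -0.0], 0.5], [[-0.0, -0.3, 0.1], [0.2, 0.0, 0.0], 0.5], [[-0.0, -0.5, 0.1], [0.31, 0.0, -0.0], 0.5], [[-0.0, -0.6, -0.4], [0.41, 0.0, -0.0], 0.5], [[-0.0, -0.6, -1.0], [0.52, -0.0, -0.0], 0.5], [[-0.0, -0.7, -1.6], [0.63, -0.0, -0.0], 0.5], [[-0.0, -0.7, -2.2], [0.74, -0.0, -0.0], 0.5]]
```

Request:
{"name": "arm_command", "arguments": {
  "increments": [
    [[0,0,-0.6],[0,0,0],0.5],
    [[0,0,-2],[0,0,0],0.5],
    [[0,0,-4.4],[0,0,0],0.5],
    [[0,0,-7],[0,0,0],0.5],
    [[0,0,-9.6],[0,0,0],0.5],
    [[0,0,-12],[0,0,0],0.5],
    [[0,0,-14.2],[0,0,0],0.5],
    [[0.5,-1,-15],[0,0,0.02],0.5],
    [[1.5,-3.5,-15],[0,0,0.04],0.5],
    [[2.7,-6.8,-14.5],[0,0,0.06],0.5]
  ],
  "force": 100
}}

```text
time_s: 13.25
ee_pos: [0.473, -0.1294, 0.1814]
eef_rot: [-0.0, -0.175, 0.985, 0.0]
contact_force: [0.8, -0.1, -1.8]
grip_width: 0.084
gripper_force: 93.8
```

Request:
{"name": "arm_command", "arguments": {
  "increments": [
    [[0.8,-2.3,0.2],[0,0,0.02],0.5],
    [[1.5,-4.6,0.4],[0,0,0.04],0.5],
    [[2.3,-7,0.5],[0,0,0.06],0.5],
    [[3,-9.3,0.7],[0,0,0.07],0.5],
    [[3.8,-11.6,0.9],[0,0,0.09],0.5],
    [[4.5,-13.9,1.1],[0,0,0.11],0.5],
    [[5,-15.5,1.3],[0,0,0.13],0.5],
    [[5.3,-16.2,1.2],[0,0,0.13],0.5],
    [[5.3,-16.3,1.2],[0,0,0.13],0.5]
  ]
}}

```text
time_s: 14.15
ee_pos: [0.4786, -0.301, 0.1685]
eef_rot: [-0.001, -0.11, 0.994, 0.0]
contact_force: [-0.2, -0.2, -3.6]
grip_width: 0.081
gripper_force: 93.8
```

Run:
```python
from plan import *
s,d=env.snapshot("scene");cv2.imwrite("pics/s1.png",cv2.resize(s[150:450,120:520],(800,600),interpolation=cv2.INTER_CUBIC))
rows([pw(20),pw(40),pw(60),pw(75)])
```

```text
t 14.2 p [ 0.479  -0.3     0.1686] yaz 102.7 q [ 0.55  0.49 -0.11  1.82  0.07  0.83  2.19] F [ 0.4  0.8 -2.9] w 7.1 gf 93.8
end q [-0.64  0.96  0.74  2.4   1.76  0.74 -0.18] min clr 0.084 maxerr 0.1 max dq/row [0.17 0.09 0.2  0.06 0.39 0.11 0.44]
[[[-0.0, -0.2, 0.3], [0.09, -0.0, -0.0], 0.5], [[-0.1, -0.4, 0.7], [0.18, -0.0, -0.0], 0.5], [[-0.1, -0.6, 1.0], [0.26, -0.0, -0.0], 0.5], [[-0.2, -0.8, 1.4], [0.35, -0.0, -0.01], 0.5], [[-0.2, -0.9, 0.9], [0.44, -0.0, -0.01], 0.5], [[-0.2, -0.9, 0.4], [0.52, -0.0, -0.01], 0.5], [[-0.2, -1.0, -0.0], [0.61, -0.0, -0.01], 0.5], [[-0.2, -1.0, -0.5], [0.7, -0.0, -0.01], 0.5], [[-0.2, -0.9, -0.9], [0.79, -0.0, -0.01], 0.5], [[-0.2, -0.8, -1.4], [0.87, -0.0, -0.01], 0.5]]
[[[0.0, -0.3, -0.4], [0.09, -0.0, -0.0], 0.5], [[-0.0, -0.5, -0.7], [0.17, 0.0, -0.0], 0.5], [[-0.0, -0.7, -1.2], [0.26, 0.0, -0.0], 0.5], [[-0.0, -0.8, -1.6], [0.35, 0.0, -0.0], 0.5], [[-0.0, -1.0, -2.1], [0.44, 0.0, -0.0], 0.5]]
```

View pics/s1.png

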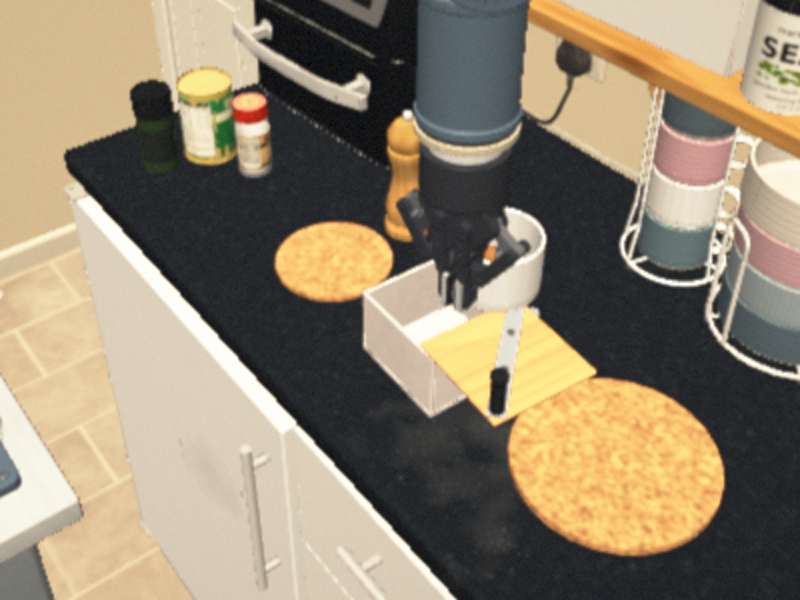

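The scene view shows the mug held by its handle at (505,255) over the caddy and lid, the mat empty and the bystanders standing.

Request:
{"name": "arm_command", "arguments": {
  "increments": [
    [[0,-0.2,0.3],[0.06,0,0],0.5],
    [[-0.1,-0.4,0.7],[0.14,0,0],0.5],
    [[-0.1,-0.6,1],[0.22,0,0],0.5],
    [[-0.2,-0.7,1.2],[0.3,0,0],0.5],
    [[-0.2,-0.8,1.4],[0.37,0,-0.01],0.5],
    [[-0.2,-0.9,0.9],[0.44,0,-0.01],0.5],
    [[-0.2,-0.9,0.6],[0.5,0,-0.01],0.5],
    [[-0.2,-1,0.2],[0.57,0,-0.01],0.5],
    [[-0.2,-1,-0.1],[0.63,0,-0.01],0.5],
    [[-0.2,-1,-0.5],[0.7,0,-0.01],0.5]
  ]
}}

```text
time_s: 15.2
ee_pos: [0.4839, -0.3077, 0.1742]
eef_rot: [0.039, -0.109, 0.933, -0.34]
contact_force: [0.2, -1.4, -3.6]
grip_width: 0.082
gripper_force: 94.0
```

Run:
```python
from plan import *
rows([pw(55),pw(70),pw(80),pw(90),pw(100)],vang=.09)
```

```text
t 15.2 p [ 0.4839 -0.3077  0.1742] yaz 103.4 q [-0.43  0.61  0.8   2.23  0.98  0.24  1.08] F [ 0.2 -1.4 -3.6] w 7.0 gf 94.0
end q [-0.71  1.35  0.73  2.38  1.56  0.98 -0.38] min clr 0.055 maxerr 0.0 max dq/row [0.02 0.08 0.06 0.03 0.31 0.11 0.37]
[[[0.0, -0.3, -0.3], [0.09, 0.0, 0.0], 0.5], [[0.1, -0.5, -0.7], [0.17, 0.0, 0.0], 0.5], [[0.1, -0.8, -1.0], [0.26, 0.0, 0.01], 0.5], [[0.1, -0.9, -1.5], [0.35, 0.0, 0.01], 0.5], [[0.1, -1.0, -1.9], [0.44, 0.0, 0.01], 0.5], [[0.1, -1.1, -2.4], [0.52, 0.0, 0.0], 0.5], [[0.1, -1.1, -2.9], [0.61, 0.0, 0.0], 0.5], [[0.1, -1.1, -3.3], [0.7, 0.0, 0.0], 0.5], [[0.1, -1.1, -3.8], [0.78, 0.0, 0.0], 0.5], [[0.1, -1.0, -4.2], [0.87, 0.0, 0.0], 0.5]]
[[[-0.0, -0.2, -0.4], [0.09, 0.0, 0.0], 0.5], [[-0.0, -0.5, -0.8], [0.17, 0.0, 0.0], 0.5]]
```

Request:
{"name": "arm_command", "arguments": {
  "increments": [
    [[0,-0.3,-0.3],[0.07,0,0],0.5],
    [[0.1,-0.5,-0.6],[0.14,0,0],0.5],
    [[0.1,-0.6,-0.9],[0.21,0,0],0.5],
    [[0.1,-0.8,-1.2],[0.28,0,0],0.5],
    [[0.1,-0.9,-1.5],[0.35,0,0],0.5],
    [[0.1,-1,-1.7],[0.4,0,0],0.5],
    [[0.1,-1,-2],[0.46,0,0],0.5],
    [[0.1,-1.1,-2.3],[0.51,0,0],0.5],
    [[0.1,-1.1,-2.6],[0.56,0,0],0.5],
    [[0.1,-1.1,-2.9],[0.61,0,0],0.5]
  ]
}}

```text
time_s: 16.2
ee_pos: [0.4809, -0.2979, 0.2018]
eef_rot: [0.069, -0.094, 0.788, -0.604]
contact_force: [0.1, -0.0, -2.8]
grip_width: 0.083
gripper_force: 94.4
```

Run:
```python
from plan import *
rows([pw(85),pw(95),pw(105)],vang=.06)
```

```text
t 16.2 p [ 0.4809 -0.2979  0.2018] yaz 104.2 q [-0.67  1.    0.81  2.41  1.8   0.67 -0.22] F [ 0.1 -0.  -2.8] w 7.1 gf 94.4
end q [-0.75  1.47  0.8   2.36  1.51  0.94 -0.39] min clr 0.045 maxerr 0.0 max dq/row [0.01 0.05 0.   0.01 0.04 0.03 0.03]
[[[0.0, -0.2, -0.3], [0.06, 0.0, 0.0], 0.5], [[0.0, -0.4, -0.5], [0.12, 0.0, 0.0], 0.5], [[0.1, -0.6, -0.8], [0.18, 0.01, 0.01], 0.5], [[0.1, -0.8, -1.1], [0.23, 0.01, 0.01], 0.5], [[0.1, -0.9, -1.4], [0.29, 0.01, 0.0], 0.5], [[0.1, -1.0, -1.7], [0.35, 0.01, 0.0], 0.5], [[0.1, -1.0, -2.0], [0.41, 0.01, 0.0], 0.5], [[0.1, -1.1, -2.3], [0.47, 0.01, 0.0], 0.5], [[0.1, -1.2, -2.6], [0.53, 0.01, 0.0], 0.5]]
```

Request:
{"name": "arm_command", "arguments": {
  "increments": [
    [[0,-0.2,-0.3],[0.06,0,0],0.5],
    [[0,-0.4,-0.5],[0.12,0,0],0.5],
    [[0.1,-0.6,-0.8],[0.18,0.01,0],0.5],
    [[0.1,-0.8,-1.1],[0.23,0.01,0],0.5],
    [[0.1,-0.9,-1.4],[0.29,0.01,0],0.5],
    [[0.1,-1,-1.7],[0.35,0.01,0],0.5],
    [[0.1,-1,-2],[0.41,0.01,0],0.5],
    [[0.1,-1.1,-2.3],[0.47,0.01,0],0.5],
    [[0.1,-1.2,-2.6],[0.53,0.01,0],0.5],
    [[0.1,-1.2,-2.6],[0.53,0.01,0],0.5]
  ]
}}

```text
time_s: 17.2
ee_pos: [0.4755, -0.2775, 0.2183]
eef_rot: [-0.086, 0.07, -0.603, 0.79]
contact_force: [0.1, -0.3, -1.7]
grip_width: 0.078
gripper_force: 94.6
```

Request:
{"name": "arm_command", "arguments": {
  "increments": [
    [[0,0,0],[0,0,0],0.5],
    [[0,0,0],[0,0,0],0.5],
    [[0,0,0],[0,0,0],0.5],
    [[0,0,0],[0,0,0],0.5],
    [[0,0,0],[0,0,0],0.5],
    [[0,0,0],[0,0,0],0.5],
    [[0,0,0],[0,0,0],0.5]
  ]
}}

```text
time_s: 17.9
ee_pos: [0.4742, -0.2786, 0.2214]
eef_rot: [-0.086, 0.068, -0.602, 0.791]
contact_force: [0.7, -0.3, -2.3]
grip_width: 0.08
gripper_force: 94.6
```

Run:
```python
from h import *
p,r=st()
for c in("scene","wrist","top"):
    s,d=env.snapshot(c)
    if c=="scene":cv2.imwrite("pics/s2.png",s)
    print(c,[(round(a["p"],2),np.round(a["box"]).tolist()) for a in env.recognise("hazelnut_0",c)])
    if c=="wrist":cv2.imwrite("pics/w4.png",s)
a=cv2.imread("pics/s2.png")[170:400,150:450];b=cv2.imread("pics/w4.png")
cv2.imwrite("pics/c2.png",np.hstack([cv2.resize(a,(400,306)),cv2.resize(b,(400,306))]))
```

```text
t 17.9 p [ 0.4742 -0.2786  0.2214] yaz -78.3 q [-0.75  1.47  0.8   2.35  1.5   0.94 -0.38] F [ 0.7 -0.3 -2.3] w 6.9 gf 94.6
scene [(0.59, [336.0, 306.0, 340.0, 310.0])]
wrist []
top [(0.63, [373.0, 281.0, 381.0, 284.0]), (0.49, [414.0, 278.0, 420.0, 285.0])]
```

View pics/c2.png

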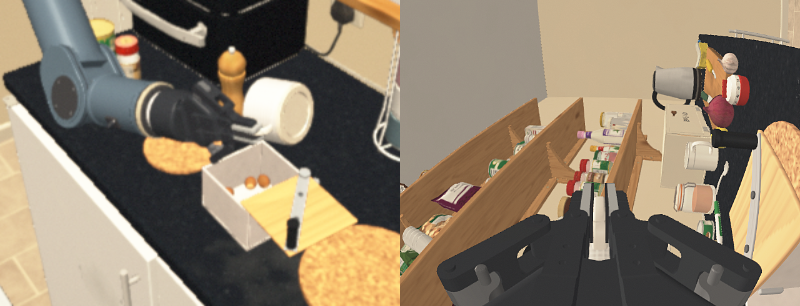

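Left: at least three nuts lie in the caddy at about (250,183), with the mug tipped over it and the bystanders upright. I tilt a little further and shake to be sure.

Run:
```python
from plan import *
rows([pw(113,.025)],vang=.07)
```

```text
t 18.2 p [ 0.4742 -0.2785  0.2213] yaz -78.4 q [-0.75  1.47  0.8   2.35  1.5   0.94 -0.38] F [ 0.9 -1.6 -1.8] w 6.7 gf 94.6
end q [-0.76  1.54  0.83  2.34  1.44  1.   -0.38] min clr 0.037 maxerr 0.0 max dq/row [0.   0.03 0.02 0.01 0.03 0.03 0.  ]
[[[-0.1, -1.3, -0.1], [0.07, -0.0, 0.0], 0.5], [[-0.1, -2.7, -0.1], [0.13, -0.0, 0.01], 0.5]]
```

Request:
{"name": "arm_command", "arguments": {
  "increments": [
    [[-0.1,-1.3,-0.1],[0.07,0,0],0.5],
    [[-0.1,-2.7,-0.1],[0.13,0,0],0.5],
    [[-0.1,-2.7,-0.1],[0.13,0,0],0.5],
    [[-0.1,-2.2,0.2],[0.08,0,0],0.5],
    [[-0.1,-2.7,-0.1],[0.13,0,0],0.5],
    [[-0.1,-2.2,0.2],[0.08,0,0],0.5],
    [[-0.1,-2.7,-0.1],[0.13,0,0],0.5],
    [[-0.1,-2.7,-0.1],[0.13,0,0],0.5],
    [[-0.1,-2.7,-0.1],[0.13,0,0],0.5],
    [[-0.1,-2.7,-0.1],[0.13,0,0],0.5]
  ]
}}

```text
time_s: 19.2
ee_pos: [0.4735, -0.2705, 0.2471]
eef_rot: [-0.09, 0.063, -0.55, 0.828]
contact_force: [-0.5, 0.2, -2.1]
grip_width: 0.08
gripper_force: 94.6
```

Run:
```python
from plan import *
D2=D
A=[pw(95,.02),pw(75,.01),pw(55,.01),pw(40)]
rows(A,vang=.1)
```

```text
t 19.2 p [ 0.4735 -0.2705  0.2471] yaz -78.0 q [-0.76  1.54  0.83  2.34  1.44  0.99 -0.37] F [-0.5  0.2 -2.1] w 6.8 gf 94.6
end q [-0.35  0.56  0.67  2.23  1.12  0.33  0.93] min clr 0.059 maxerr 0.0 max dq/row [0.13 0.09 0.15 0.04 0.22 0.11 0.27]
[[[-0.0, 0.4, 0.2], [-0.08, -0.0, 0.0], 0.5], [[-0.0, 0.8, 0.5], [-0.16, -0.0, 0.0], 0.5], [[-0.0, 1.2, 0.7], [-0.23, -0.0, 0.0], 0.5], [[-0.1, 1.6, 0.9], [-0.31, -0.01, 0.01], 0.5], [[-0.1, 2.3, 1.0], [-0.4, -0.01, 0.01], 0.5], [[-0.1, 2.9, 1.1], [-0.48, -0.01, 0.01], 0.5], [[-0.1, 3.6, 1.2], [-0.57, -0.01, 0.01], 0.5], [[-0.1, 4.2, 1.4], [-0.66, -0.01, 0.01], 0.5], [[-0.1, 4.7, 1.4], [-0.75, -0.01, 0.01], 0.5], [[-0.1, 5.1, 1.4], [-0.83, -0.01, 0.0], 0.5]]
[[[0.0, 0.3, 0.4], [-0.09, 0.0, 0.0], 0.5], [[0.0, 0.5, 0.7], [-0.17, 0.0, 0.0], 0.5], [[0.0, 1.2, 1.2], [-0.26, 0.0, 0.0], 0.5], [[0.0, 1.9, 1.6], [-0.35, -0.0, 0.0], 0.5], [[0.0, 2.6, 2.0], [-0.44, -0.0, 0.0], 0.5]]
```

Request:
{"name": "arm_command", "arguments": {
  "increments": [
    [[0,0.4,0.2],[-0.08,0,0],0.5],
    [[0,0.8,0.5],[-0.16,0,0],0.5],
    [[0,1.2,0.7],[-0.23,0,0],0.5],
    [[-0.1,1.6,0.9],[-0.31,0,0],0.5],
    [[-0.1,2.3,1],[-0.4,0,0],0.5],
    [[-0.1,2.9,1.1],[-0.48,0,0],0.5],
    [[-0.1,3.6,1.2],[-0.57,0,0],0.5],
    [[-0.1,4.2,1.4],[-0.66,0,0],0.5],
    [[-0.1,4.7,1.4],[-0.75,0,0],0.5],
    [[-0.1,5.1,1.4],[-0.83,0,0],0.5]
  ]
}}

```text
time_s: 20.2
ee_pos: [0.4805, -0.3023, 0.2057]
eef_rot: [0.057, -0.093, 0.838, -0.534]
contact_force: [0.6, -0.1, -2.1]
grip_width: 0.082
gripper_force: 94.3
```

Request:
{"name": "arm_command", "arguments": {
  "increments": [
    [[0,0.2,0.3],[-0.07,0,0],0.5],
    [[0,0.5,0.7],[-0.14,0,0],0.5],
    [[0,1,1],[-0.21,0,0],0.5],
    [[0,1.4,1.3],[-0.28,0,0],0.5],
    [[0,1.9,1.6],[-0.35,0,0],0.5],
    [[0,2.6,2],[-0.42,0,0],0.5],
    [[0,2.6,2],[-0.45,0,0],0.5]
  ]
}}

```text
time_s: 20.9
ee_pos: [0.4814, -0.3102, 0.1743]
eef_rot: [0.035, -0.103, 0.936, -0.335]
contact_force: [-1.1, -0.9, -2.4]
grip_width: 0.082
gripper_force: 94.1
```

Run:
```python
from plan import *
T=np.array([.527,-.0305,.008])
rows([pw(20,.02),pw(0,.04),up(T+[0,0,.13],198),up(T+[0,0,.10],200)],vang=.09,vlin=.03)
```

```text
t 20.9 p [ 0.4814 -0.3102  0.1743] yaz 102.6 q [-0.35  0.56  0.68  2.22  1.03  0.32  1.02] F [-1.1 -0.9 -2.4] w 7.0 gf 94.1
end q [ 0.13  0.42 -0.17  2.08  0.12  0.64  1.8 ] min clr 0.097 maxerr 0.0 max dq/row [0.14 0.04 0.15 0.05 0.15 0.08 0.19]
[[[-0.0, 0.0, -0.0], [-0.08, -0.0, -0.0], 0.5], [[-0.1, 0.1, -0.1], [-0.17, -0.0, -0.0], 0.5], [[-0.1, 0.1, -0.1], [-0.25, -0.01, -0.0], 0.5], [[-0.2, 0.1, -0.2], [-0.34, -0.01, -0.01], 0.5], [[-0.2, 0.2, -0.4], [-0.42, -0.01, -0.01], 0.5], [[-0.2, 0.3, -0.6], [-0.51, -0.01, -0.01], 0.5], [[-0.2, 0.4, -0.8], [-0.6, -0.01, -0.01], 0.5], [[-0.2, 0.5, -1.0], [-0.69, -0.01, -0.01], 0.5], [[-0.6, 2.7, -2.6], [-0.69, -0.01, -0.02], 0.5], [[-1.1, 4.9, -4.3], [-0.69, -0.01, -0.03], 0.5]]
[[[-0.6, 2.7, 0.1], [-0.0, 0.0, -0.01], 0.5], [[-1.1, 5.5, 0.3], [-0.0, 0.0, -0.02], 0.5], [[-1.7, 8.2, 0.4], [-0.0, 0.0, -0.03], 0.5], [[-2.3, 10.9, 0.5], [-0.0, 0.0, -0.04], 0.5], [[-2.8, 13.7, 0.7], [-0.0, 0.0, -0.05], 0.5], [[-3.4, 16.4, 0.8], [-0.0, 0.0, -0.06], 0.5], [[-3.9, 19.1, 0.9], [-0.0, 0.0, -0.07], 0.5], [[-4.0, 19.0, 2.4], [-0.0, 0.0, -0.09], 0.5], [[-4.0, 18.9, 3.9], [-0.0, 0.0, -0.1], 0.5]]
```

Request:
{"name": "arm_command", "arguments": {
  "increments": [
    [[0,0,0],[-0.08,0,0],0.5],
    [[-0.1,0.1,-0.1],[-0.17,0,0],0.5],
    [[-0.1,0.1,-0.1],[-0.25,-0.01,0],0.5],
    [[-0.2,0.1,-0.2],[-0.34,-0.01,-0.01],0.5],
    [[-0.2,0.2,-0.4],[-0.42,-0.01,-0.01],0.5],
    [[-0.2,0.3,-0.6],[-0.51,-0.01,-0.01],0.5],
    [[-0.2,0.4,-0.8],[-0.6,-0.01,-0.01],0.5],
    [[-0.2,0.5,-1],[-0.69,-0.01,-0.01],0.5],
    [[-0.6,2.7,-2.6],[-0.69,-0.01,-0.02],0.5],
    [[-1.1,4.9,-4.3],[-0.69,-0.01,-0.03],0.5]
  ]
}}

```text
time_s: 21.9
ee_pos: [0.4771, -0.2451, 0.1748]
eef_rot: [-0.004, -0.122, 0.992, 0.0]
contact_force: [-0.5, 0.6, -1.3]
grip_width: 0.083
gripper_force: 94.0
```

Request:
{"name": "arm_command", "arguments": {
  "increments": [
    [[-0.6,2.7,0.1],[0,0,-0.01],0.5],
    [[-1.1,5.5,0.3],[0,0,-0.02],0.5],
    [[-1.7,8.2,0.4],[0,0,-0.03],0.5],
    [[-2.3,10.9,0.5],[0,0,-0.04],0.5],
    [[-2.8,13.7,0.7],[0,0,-0.05],0.5],
    [[-3.4,16.4,0.8],[0,0,-0.06],0.5],
    [[-3.9,18.5,0.9],[0,0,-0.07],0.5],
    [[-4,19,1.4],[0,0,-0.09],0.5],
    [[-4,18.9,2.4],[0,0,-0.1],0.5],
    [[-4,18.9,2.9],[0,0,-0.1],0.5]
  ]
}}

```text
time_s: 22.9
ee_pos: [0.4701, -0.0518, 0.1453]
eef_rot: [-0.004, -0.174, 0.985, -0.0]
contact_force: [-0.6, -0.9, -1.9]
grip_width: 0.085
gripper_force: 94.0
```

Run:
```python
from plan import *
T=np.array([.527,-.0305,.008])
p,r=st();rel(p,r,*up(T,200));
pic,W=wristcloud(p,r);cv2.imwrite("pics/w5.png",pic)
x=r.as_matrix();print("toolz",x[:,2].round(3))
for a in env.silhouettes("mug","wrist")[:1]:
    q=W[a["pixels"]];q=q[np.isfinite(q).all(1)];top=np.percentile(q[:,2],99);q=q[q[:,2]>top-.012]
    # fit plane to rim
    A=np.c_[q[:,:2],np.ones(len(q))];k=np.linalg.lstsq(A,q[:,2],rcond=None)[0];res=q[:,2]-A@k;g=abs(res)<.003
    k=np.linalg.lstsq(A[g],q[g,2],rcond=None)[0];print("rim top",top,"slope",k[:2].round(3),circ(q[g,:2]),g.mean())
print("nuts",[(round(a["p"],2),np.round(a["box"]).tolist()) for a in env.recognise("hazelnut_0","wrist")])
t,d=env.snapshot("top");cv2.imwrite("pics/t5.png",t)
print("nuts",[(round(a["p"],2),np.round(a["box"]).tolist()) for a in env.recognise("hazelnut_0","top")])
a=cv2.resize(t[230:320,350:490],(622,400),interpolation=cv2.INTER_CUBIC)
cv2.imwrite("pics/c5.png",np.hstack([cv2.resize(pic,(533,400)),a])[:, :] if 0 else cv2.resize(np.hstack([cv2.resize(pic,(533,400)),a]),(800,277)))
```

```text
t 22.9 p [ 0.4701 -0.0518  0.1453] yaz 110.0 q [ 0.15  0.41 -0.19  2.07  0.13  0.68  1.79] F [-0.6 -0.9 -1.9] w 7.2 gf 94.0
shift cm [-0.15  0.04 10.88] rot [ 0.001 -0.007  0.001]
toolz [-0.007 -0.001 -1.   ]
rim top 0.17505240483446152 slope [0.223 0.151] (array([ 0.47968409, -0.04794927]), np.float64(0.006534854501323225)) 0.7872034507548527
nuts [(0.61, [50.0, 196.0, 71.0, 224.0]), (0.27, [239.0, 219.0, 405.0, 346.0])]
nuts [(0.62, [373.0, 290.0, 379.0, 295.0])]
```

View pics/c5.png

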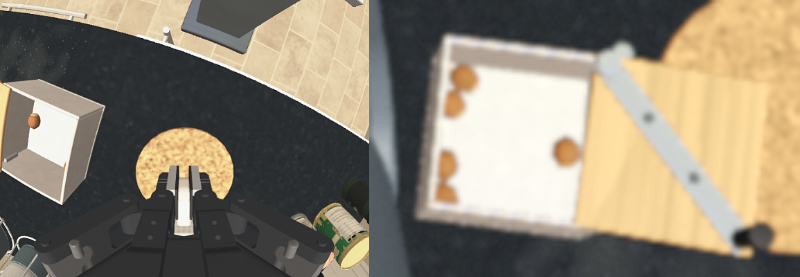

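All five nuts lie in the caddy: crop points (463,78), (455,103), (447,163), (447,192) and (567,152). I lower the mug to the mat.

Request:
{"name": "arm_command", "arguments": {
  "increments": [
    [[-0.15,0.04,1],[0,-0.007,0],0.5],
    [[-0.15,0.04,3],[0,-0.007,0],0.5],
    [[-0.15,0.04,5],[0,-0.007,0],0.5],
    [[-0.15,0.04,7],[0,-0.007,0],0.5],
    [[-0.15,0.04,8.5],[0,-0.007,0],0.5],
    [[-0.15,0.04,9.3],[0,-0.007,0],0.5],
    [[-0.15,0.04,9.6],[0,-0.007,0],0.5],
    [[-0.15,0.04,9.6],[0,-0.007,0],0.5]
  ]
}}

```text
time_s: 23.95
ee_pos: [0.472, -0.0495, 0.0506]
eef_rot: [0.001, -0.174, 0.985, 0.001]
contact_force: [0.6, 0.2, -1.9]
grip_width: 0.079
gripper_force: 94.0
```

Run:
```python
from plan import *
T=np.array([.527,-.0305,.008])
p,r=st();rel(p,r,*up(T,200))
s,d=env.snapshot("scene");W=world("scene",d)
for cam in ("scene",):
  a=env.silhouettes("mug",cam);print([(round(x["p"],2),np.round(x["box"]).tolist()) for x in a[:3]])
dd=np.hypot(W[...,0]-.527,W[...,1]+.0305);m=(dd<.05)&(W[...,2]>.06)&(W[...,2]<.1)&(d>0)
q=W[m];q=q[q[:,2]>np.percentile(q[:,2],97)-.012];print(len(q))
for k in range(0,360,45):
    az=np.degrees(np.arctan2(q[:,1]+.0305,q[:,0]-.527))%360;g=abs((az-k+180)%360-180)<22
    if g.sum()>3:print(k,g.sum(),np.percentile(q[g,2],90).round(4),end="; ")
```

```text
t 23.95 p [ 0.472  -0.0495  0.0506] yaz 110.1 q [ 0.11  0.57 -0.14  2.16  0.19  0.42  1.73] F [ 0.6  0.2 -1.9] w 6.8 gf 94.0
shift cm [ 0.18 -0.09  1.41] rot [0.001 0.002 0.002]
[(0.87, [279.0, 243.0, 305.0, 286.0])]
161
0 33 0.0824; 45 43 0.0808; 225 7 0.0813; 270 50 0.0818; 315 24 0.0823;
```

Request:
{"name": "arm_command", "arguments": {
  "increments": [
    [[0.1,-0.05,0.4],[0,0,0],0.5],
    [[0.1,-0.05,0.8],[0,0,0],0.5],
    [[0.1,-0.05,1.1],[0,0,0],0.5],
    [[0.1,-0.05,1.3],[0,0,0],0.5],
    [[0.1,-0.05,1.45],[0,0,0],0.5],
    [[0.1,-0.05,1.45],[0,0,0],0.5]
  ]
}}

```text
time_s: 24.65
ee_pos: [0.4708, -0.0502, 0.0364]
eef_rot: [0.001, -0.175, 0.985, 0.001]
contact_force: [-3.1, 0.7, 8.7]
grip_width: 0.079
gripper_force: 95.5
```

Run:
```python
from h import *
st()
```

```text
t 24.65 p [ 0.4708 -0.0502  0.0364] yaz 110.1 q [ 0.1   0.6  -0.13  2.17  0.2   0.38  1.73] F [-3.1  0.7  8.7] w 6.8 gf 95.5
```

Request:
{"name": "arm_command", "arguments": {
  "increments": [
    [[0,0,-0.05],[0,0,0],0.5],
    [[0,0,-0.05],[0,0,0],1.6],
    [[0,0,-0.05],[0,0,0],3],
    [[0,0,-0.05],[0,0,0],3],
    [[0,0,-1.5],[0,0,0],3],
    [[0,0,-4.5],[0,0,0],3],
    [[0,0,-8],[0,0,0],3],
    [[0,0,-11.5],[0,0,0],3],
    [[1,0,-15],[0,0,0],3],
    [[1.5,0,-17],[0,0,0],3]
  ]
}}

```text
time_s: 25.65
ee_pos: [0.4569, -0.0559, 0.2084]
eef_rot: [0.002, -0.175, 0.985, 0.001]
contact_force: [0.1, 0.9, -0.3]
grip_width: 0.349
gripper_force: 0.0
```

Run:
```python
from h import *
from scipy.optimize import least_squares
st()
t,d=env.snapshot("top");W=world("top",d)
a=env.silhouettes("mug","top");print([(round(x["p"],2),np.round(x["box"]).tolist()) for x in a[:3]])
s,ds=env.snapshot("scene");V=world("scene",ds)
dd=np.hypot(V[...,0]-.527,V[...,1]+.0305);m=(dd<.06)&(V[...,2]>.064)&(V[...,2]<.075)&(ds>0);q=V[m];print("scene rim",len(q),circ(q[:,:2]),np.percentile(q[:,2],[5,95]).round(4))
# post
for c,WW,D in(("top",W,d),("scene",V,ds)):
    m=(D>0)&(WW[...,2]>.1)&(WW[...,2]<.14)&(np.hypot(WW[...,0]-.466,WW[...,1]+.374)<.03)
    q=WW[m];print(c,"post",len(q),((np.percentile(q,2,0)+np.percentile(q,98,0))/2).round(4),np.percentile(q,98,0).round(4))
    r=env.pinpoint("lid_pin",c)[:2];print([(round(x["p"],2),world(c,px=x["point"],z=.09).round(4)) for x in r])
    r=env.pinpoint("caddy",c)[:2];print("caddy",[(round(x["p"],2),world(c,px=x["point"],z=0).round(4)) for x in r])
    m=(D>0)&(abs(WW[...,2]-.08)<.004)&(abs(WW[...,0]-.525)<.075)&(WW[...,1]>-.24)&(WW[...,1]<-.15);q=WW[m];print("rim",np.percentile(q,[1,99],0).round(3).tolist())
```

```text
t 25.65 p [ 0.4569 -0.0559  0.2084] yaz 110.1 q [ 0.19  0.3  -0.22  2.03  0.09  0.82  1.84] F [ 0.1  0.9 -0.3] w 29.8 gf 0.0
[(0.25, [422.0, 244.0, 482.0, 313.0])]
scene rim 159 (array([ 0.52679846, -0.02939045]), np.float64(0.041510633695086716)) [0.0644 0.0686]
top post 95 [ 0.4658 -0.3741  0.1193] [ 0.4735 -0.3665  0.1373]
[(0.78, array([ 0.5758, -0.2819,  0.09  ])), (0.39, array([ 0.5519, -0.1798,  0.09  ]))]
caddy [(0.91, array([ 0.5232, -0.228 ,  0.    ])), (0.25, array([ 0.6472, -0.0314,  0.    ]))]
rim [[0.469, -0.239, 0.076], [0.591, -0.166, 0.082]]
scene post 171 [ 0.4638 -0.3741  0.1185] [ 0.4716 -0.3665  0.1351]
[(0.84, array([ 0.5748, -0.274 ,  0.09  ])), (0.44, array([ 0.4342, -0.1105,  0.09  ]))]
caddy [(0.81, array([ 0.5243, -0.2293,  0.    ]))]
rim [[0.466, -0.238, 0.076], [0.588, -0.165, 0.081]]
```

The mug stands centred and empty on the mat. Now the lid: I straddle the post loosely and let the trailing finger push it round.

```bash
cat > lid.py <<'E'
from plan import *
PIN=np.array([.5755,-.279]);
def lid(phi,off,z=.108):
    a=np.radians(phi);t=np.array([np.sin(a),-np.cos(a)])
    c=PIN+.145*np.array([np.cos(a),np.sin(a)])+off*t
    return np.r_[c,z],down(phi+90)
E
python3 - <<'E'
from lid import *
p,r=st();mid=(np.array([.46,-.2,.21]),down(20))
rows([mid,lid(220.7,0,.21)],jaw=3.2,vang=.145,vlin=.04)
E
```

```text
t 26.0 p [ 0.4564 -0.0555  0.2049] yaz 110.1 q [ 0.19  0.31 -0.22  2.03  0.09  0.81  1.84] F [ 0.5 -0.4 -0.2] w 30.0 gf 0.0
t 26.0 p [ 0.4564 -0.0555  0.2049] yaz 110.1 q [ 0.19  0.31 -0.22  2.03  0.09  0.81  1.84] F [ 0.5 -0.4 -0.2] w 30.0 gf 0.0
end q [ 0.26  0.54  0.54  1.71 -0.32  0.98  0.06] min clr 0.113 maxerr 0.0 max dq/row [0.01 0.02 0.04 0.03 0.03 0.02 0.1 ]
[[[0.4, -1.2, -0.0], [0.0, -0.0, 0.14], 3.2], [[0.8, -2.5, -0.1], [0.0, -0.0, 0.29], 3.2], [[1.3, -3.7, -0.1], [0.0, -0.0, 0.43], 3.2], [[1.7, -5.0, -0.2], [0.0, -0.0, 0.57], 3.2], [[2.1, -6.2, -0.2], [0.0, -0.0, 0.72], 3.2], [[2.5, -7.5, -0.3], [0.0, -0.0, 0.86], 3.2], [[2.9, -8.7, -0.3], [0.0, -0.0, 1.0], 3.2], [[3.4, -10.0, -0.4], [0.0, -0.0, 1.14], 3.2], [[3.8, -11.2, -0.4], [0.0, -0.0, 1.29], 3.2], [[4.2, -12.4, -0.5], [0.0, -0.0, 1.43], 3.2]]
[[[-1.2, -0.6, -0.0], [0.0, -0.0, 0.14], 3.2], [[-2.9, -1.4, -0.0], [0.0, -0.0, 0.28], 3.2], [[-4.6, -2.3, -0.0], [0.0, -0.0, 0.41], 3.2], [[-6.4, -3.2, -0.0], [0.0, -0.0, 0.55], 3.2], [[-8.1, -4.0, -0.0], [0.0, -0.0, 0.68], 3.2], [[-9.8, -4.9, -0.0], [0.0, -0.0, 0.81], 3.2], [[-11.5, -5.7, -0.0], [0.0, -0.0, 0.95], 3.2], [[-13.3, -6.6, -0.0], [0.0, -0.0, 1.08], 3.2], [[-15.0, -7.4, -0.0], [0.0, -0.0, 1.22], 3.2], [[-16.7, -8.3, -0.1], [0.0, -0.0, 1.35], 3.2]]
```

Request:
{"name": "arm_command", "arguments": {
  "increments": [
    [[0.4,-1.2,0],[0,0,0.14],3.2],
    [[0.8,-2.5,-0.1],[0,0,0.29],3.2],
    [[1.3,-3.7,-0.1],[0,0,0.43],3.2],
    [[1.7,-5,-0.2],[0,0,0.57],3.2],
    [[2.1,-6.2,-0.2],[0,0,0.72],3.2],
    [[2.5,-7.5,-0.3],[0,0,0.86],3.2],
    [[2.9,-8.7,-0.3],[0,0,1],3.2],
    [[3.4,-10,-0.4],[0,0,1.14],3.2],
    [[3.8,-11.2,-0.4],[0,0,1.29],3.2],
    [[4.2,-12.4,-0.5],[0,0,1.43],3.2]
  ]
}}

```text
time_s: 27.0
ee_pos: [0.4597, -0.1869, 0.2095]
eef_rot: [-0.001, 0.516, 0.856, 0.001]
contact_force: [-0.4, 0.8, 0.1]
grip_width: 0.374
gripper_force: 0.0
```

Request:
{"name": "arm_command", "arguments": {
  "increments": [
    [[-1.2,-0.6,0],[0,0,0.14],3.2],
    [[-2.9,-1.4,0],[0,0,0.28],3.2],
    [[-4.6,-2.3,0],[0,0,0.41],3.2],
    [[-6.4,-3.2,0],[0,0,0.55],3.2],
    [[-8.1,-4,0],[0,0,0.68],3.2],
    [[-9.8,-4.9,0],[0,0,0.81],3.2],
    [[-11.5,-5.7,0],[0,0,0.95],3.2],
    [[-13.3,-6.6,0],[0,0,1.08],3.2],
    [[-15,-7.4,0],[0,0,1.22],3.2],
    [[-16.7,-8.3,0],[0,0,1.35],3.2]
  ]
}}

```text
time_s: 28.0
ee_pos: [0.4657, -0.3733, 0.2089]
eef_rot: [-0.001, 0.938, 0.346, 0.0]
contact_force: [0.2, 0.3, 0.3]
grip_width: 0.375
gripper_force: 0.0
```

Run:
```python
from lid import *
p,r=st();rel(p,r,*lid(220.7,0,.108))
pic,W=wristcloud(p,r)
m=(W[...,2]>.125)&(W[...,2]<.145)&(np.hypot(W[...,0]-.465,W[...,1]+.374)<.03);q=W[m]
print("post wrist",len(q),((np.percentile(q,2,0)+np.percentile(q,98,0))/2).round(4),np.percentile(q,[2,98],0).round(4))
for a in env.pinpoint("lid_grip","wrist")[:1]+env.pinpoint("lid_pin","wrist")[:1]:
    u,v=np.round(a["point"]).astype(int);print(a["p"],u,v,W[v,u].round(4))
```

```text
t 28.0 p [ 0.4657 -0.3733  0.2089] yaz -49.5 q [ 0.26  0.54  0.54  1.71 -0.33  0.98  0.06] F [0.2 0.3 0.3] w 32.1 gf 0.0
shift cm [-0.04  0.04 10.09] rot [-0.003 -0.001 -0.003]
post wrist 710 [ 0.4649 -0.3739  0.1327] [[ 0.457  -0.3819  0.1301]
 [ 0.4728 -0.3659  0.1353]]
0.81 319 246 [ 0.4697 -0.3695  0.1338]
0.66 321 24 [ 0.5758 -0.2804  0.094 ]
```

Request:
{"name": "arm_command", "arguments": {
  "increments": [
    [[0,0,1.5],[0,0,0],3.2],
    [[0,0,3.5],[0,0,0],3.2],
    [[0,0,5.5],[0,0,0],3.2],
    [[0,0,7.5],[0,0,0],3.2],
    [[0,0,9],[0,0,0],3.2],
    [[0,0,9.9],[0,0,0],3.2],
    [[0,0,10],[0,0,0],3.2]
  ]
}}

```text
time_s: 28.85
ee_pos: [0.4655, -0.3715, 0.109]
eef_rot: [-0.002, 0.937, 0.35, 0.0]
contact_force: [-0.1, -0.6, 0.1]
grip_width: 0.375
gripper_force: 0.0
```

Run:
```python
from lid import *
st()
rows([lid(217,.005)]+[lid(x,.0085) for x in range(212,131,-6)],jaw=3.2,vang=.06,vlin=.02)
```

```text
t 28.85 p [ 0.4655 -0.3715  0.109 ] yaz -49.0 q [ 0.31  0.65  0.46  1.82 -0.4   0.77  0.13] F [-0.1 -0.6  0.1] w 32.0 gf 0.0
t 28.85 p [ 0.4655 -0.3715  0.109 ] yaz -49.0 q [ 0.31  0.65  0.46  1.82 -0.4   0.77  0.13] F [-0.1 -0.6  0.1] w 32.0 gf 0.0
end q [-0.33  0.71  0.94  2.05 -0.82  0.81 -1.26] min clr 0.011 maxerr 0.0 max dq/row [0.03 0.01 0.02 0.02 0.02 0.01 0.05]
[[[-0.0, -0.6, 0.1], [-0.0, -0.0, 0.03], 3.2], [[-0.1, -1.3, 0.1], [-0.0, -0.0, 0.07], 3.2], [[0.1, -2.1, 0.1], [-0.0, -0.0, 0.11], 3.2], [[0.2, -2.9, 0.1], [-0.0, -0.0, 0.16], 3.2], [[0.4, -3.6, 0.1], [-0.0, -0.0, 0.21], 3.2], [[0.6, -4.3, 0.1], [-0.0, -0.0, 0.26], 3.2], [[0.9, -5.1, 0.1], [-0.0, -0.0, 0.31], 3.2], [[1.1, -5.8, 0.1], [-0.0, -0.0, 0.37], 3.2], [[1.5, -6.4, 0.1], [-0.0, -0.0, 0.42], 3.2], [[1.8, -7.1, 0.1], [-0.0, -0.0, 0.47], 3.2]]
[[[0.1, -0.8, -0.0], [0.0, -0.0, 0.05], 3.2], [[0.2, -1.5, -0.0], [0.0, -0.0, 0.1], 3.2], [[0.3, -2.3, -0.0], [0.0, -0.0, 0.16], 3.2], [[0.5, -3.0, -0.0], [0.0, -0.0, 0.21], 3.2], [[0.7, -3.7, -0.0], [0.0, -0.0, 0.26], 3.2], [[1.0, -4.4, -0.0], [0.0, -0.0, 0.31], 3.2], [[1.3, -5.1, -0.0], [0.0, -0.0, 0.37], 3.2], [[1.6, -5.8, -0.0], [0.0, -0.0, 0.42], 3.2], [[2.0, -6.5, -0.0], [0.0, -0.0, 0.47], 3.2], [[2.4, -7.1, -0.0], [0.0, -0.0, 0.52], 3.2]]
[[[0.1, -0.8, 0.0], [-0.0, 0.0, 0.05], 3.2], [[0.2, -1.5, 0.0], [-0.0, 0.0, 0.1], 3.2], [[0.3, -2.3, 0.0], [-0.0, 0.0, 0.16], 3.2], [[0.5, -3.0, -0.0], [-0.0, 0.0, 0.21], 3.2], [[0.7, -3.7, -0.0], [-0.0, 0.0, 0.26], 3.2], [[1.0, -4.4, -0.0], [-0.0, 0.0, 0.31], 3.2], [[1.3, -5.1, -0.0], [0.0, 0.0, 0.37], 3.2], [[1.6, -5.8, -0.0], [0.0, 0.0, 0.42], 3.2], [[2.0, -6.5, -0.0], [0.0, 0.0, 0.47], 3.2], [[2.4, -7.1, -0.0], [0.0, 0.0, 0.52], 3.2]]
```

Request:
{"name": "arm_command", "arguments": {
  "increments": [
    [[0,-0.6,0.1],[0,0,0.03],3.2],
    [[0,-1.3,0.1],[0,0,0.07],3.2],
    [[0.1,-2.1,0.1],[0,0,0.11],3.2],
    [[0.2,-2.9,0.1],[0,0,0.16],3.2],
    [[0.4,-3.6,0.1],[0,0,0.21],3.2],
    [[0.6,-4.3,0.1],[0,0,0.26],3.2],
    [[0.9,-5.1,0.1],[0,0,0.31],3.2],
    [[1.1,-5.8,0.1],[0,0,0.37],3.2],
    [[1.5,-6.4,0.1],[0,0,0.42],3.2],
    [[1.8,-7.1,0.1],[0,0,0.47],3.2]
  ]
}}

```text
time_s: 29.85
ee_pos: [0.4331, -0.3069, 0.1103]
eef_rot: [-0.001, 0.993, 0.119, 0.001]
contact_force: [0.8, 0.1, -0.1]
grip_width: 0.373
gripper_force: 0.4
```

Request:
{"name": "arm_command", "arguments": {
  "increments": [
    [[0.1,-0.8,0],[0,0,0.05],3.2],
    [[0.2,-1.5,0],[0,0,0.1],3.2],
    [[0.3,-2.3,0],[0,0,0.16],3.2],
    [[0.5,-3,0],[0,0,0.21],3.2],
    [[0.7,-3.7,0],[0,0,0.26],3.2],
    [[1,-4.4,0],[0,0,0.31],3.2],
    [[1.3,-5.1,0],[0,0,0.37],3.2],
    [[1.6,-5.8,0],[0,0,0.42],3.2],
    [[2,-6.5,0],[0,0,0.47],3.2],
    [[2.4,-7.1,0],[0,0,0.52],3.2]
  ]
}}

```text
time_s: 30.85
ee_pos: [0.4392, -0.2319, 0.1103]
eef_rot: [-0.001, 0.99, -0.14, 0.001]
contact_force: [-0.2, -1.3, 0.8]
grip_width: 0.37
gripper_force: 0.4
```

Run:
```python
from lid import *
p,r=st();v=p[:2]-PIN;print("r",np.linalg.norm(v),"az",np.degrees(np.arctan2(v[1],v[0]))%360)
rows([lid(x,.0085) for x in range(156,138,-6)]+[lid(136,.0085)],jaw=3.2,vang=.06,vlin=.02)
```

```text
t 30.85 p [ 0.4392 -0.2319  0.1103] yaz -106.1 q [-0.1   0.62  0.78  2.08 -0.68  0.71 -0.73] F [-0.2 -1.3  0.8] w 31.6 gf 0.4
r 0.14423442450129595 az 160.95851105988774
t 30.85 p [ 0.4392 -0.2319  0.1103] yaz -106.1 q [-0.1   0.62  0.78  2.08 -0.68  0.71 -0.73] F [-0.2 -1.3  0.8] w 31.6 gf 0.4
end q [-0.32  0.7   0.93  2.05 -0.81  0.8  -1.23] min clr 0.056 maxerr 0.0 max dq/row [0.02 0.01 0.02 0.01 0.01 0.01 0.05]
[[[0.1, -0.7, 0.1], [-0.0, -0.0, 0.05], 3.2], [[0.1, -1.4, 0.2], [-0.0, -0.0, 0.09], 3.2], [[0.2, -2.1, 0.2], [-0.0, -0.0, 0.14], 3.2], [[0.3, -2.8, 0.2], [-0.0, -0.0, 0.19], 3.2], [[0.5, -3.6, 0.2], [-0.0, -0.0, 0.24], 3.2], [[0.8, -4.3, 0.2], [-0.0, -0.0, 0.29], 3.2], [[1.1, -5.0, 0.2], [-0.0, -0.0, 0.35], 3.2], [[1.4, -5.6, 0.2], [-0.0, -0.0, 0.39], 3.2], [[1.7, -6.2, 0.3], [-0.0, -0.0, 0.44], 3.2], [[2.0, -6.8, 0.3], [-0.0, -0.0, 0.49], 3.2]]
```

Sensible tracking; lid is following. Next arc section, then slowly to the stop.

Request:
{"name": "arm_command", "arguments": {
  "increments": [
    [[0.1,-0.7,0.1],[0,0,0.05],3.2],
    [[0.1,-1.4,0.1],[0,0,0.09],3.2],
    [[0.2,-2.1,0.1],[0,0,0.14],3.2],
    [[0.3,-2.8,0.1],[0,0,0.19],3.2],
    [[0.5,-3.6,0.1],[0,0,0.24],3.2],
    [[0.8,-4.3,0.1],[0,0,0.29],3.2],
    [[1.1,-5,0.1],[0,0,0.35],3.2],
    [[1.4,-5.6,0.1],[0,0,0.39],3.2],
    [[1.7,-6.2,0.1],[0,0,0.44],3.2],
    [[2,-6.8,0.1],[0,0,0.49],3.2]
  ]
}}

```text
time_s: 31.85
ee_pos: [0.4772, -0.1722, 0.1095]
eef_rot: [-0.002, 0.927, -0.376, 0.001]
contact_force: [-1.0, -1.2, -0.3]
grip_width: 0.374
gripper_force: 0.3
```

Run:
```python
from lid import *
p,r=st();v=p[:2]-PIN;print("r",np.linalg.norm(v),"az",np.degrees(np.arctan2(v[1],v[0]))%360)
rows([lid(133,.0085),lid(130.5,.0085),lid(129.5,.0085),lid(128.5,.0085)],jaw=3.2,vang=.03,vlin=.005)
```

```text
t 31.85 p [ 0.4772 -0.1722  0.1095] yaz -134.2 q [-0.31  0.7   0.93  2.05 -0.81  0.8  -1.23] F [-1.  -1.2 -0.3] w 32.0 gf 0.3
r 0.14517276309541893 az 132.62343961654295
t 31.85 p [ 0.4772 -0.1722  0.1095] yaz -134.2 q [-0.31  0.7   0.93  2.05 -0.81  0.8  -1.23] F [-1.  -1.2 -0.3] w 32.0 gf 0.3
end q [-0.36  0.73  0.97  2.03 -0.84  0.84 -1.36] min clr 0.056 maxerr 0.0 max dq/row [0.01 0.01 0.01 0.   0.01 0.01 0.03]
[[[0.0, -0.4, 0.1], [-0.0, -0.0, 0.02], 3.2], [[0.1, -0.8, 0.2], [-0.0, -0.0, 0.05], 3.2], [[0.1, -1.1, 0.2], [-0.0, -0.0, 0.07], 3.2], [[0.1, -1.4, 0.2], [-0.0, -0.0, 0.09], 3.2], [[0.2, -1.6, 0.2], [-0.0, -0.0, 0.11], 3.2], [[0.2, -1.9, 0.2], [-0.0, -0.0, 0.13], 3.2]]
```

Request:
{"name": "arm_command", "arguments": {
  "increments": [
    [[0,-0.4,0.1],[0,0,0.02],3.2],
    [[0.1,-0.7,0.1],[0,0,0.05],3.2],
    [[0.1,-1,0.1],[0,0,0.07],3.2],
    [[0.1,-1.2,0.1],[0,0,0.08],3.2],
    [[0.1,-1.4,0.1],[0,0,0.09],3.2],
    [[0.1,-1.4,0.1],[0,0,0.09],3.2]
  ]
}}

```text
time_s: 32.45
ee_pos: [0.485, -0.1664, 0.1079]
eef_rot: [0.001, 0.909, -0.418, -0.0]
contact_force: [-8.8, -10.8, 0.3]
grip_width: 0.378
gripper_force: 7.1
```

Run:
```python
from lid import *
p,r=st();v=p[:2]-PIN;print("r",np.linalg.norm(v),"az",np.degrees(np.arctan2(v[1],v[0]))%360, "ytool F",r.inv().apply(env.observe()["contact_force"]).round(1))
```

```text
t 32.45 p [ 0.485  -0.1664  0.1079] yaz -139.4 q [-0.34  0.72  0.96  2.04 -0.83  0.82 -1.32] F [ -8.8 -10.8   0.3] w 32.2 gf 7.1
r 0.14450257847646392 az 128.78019631974422 ytool F [ 2.5 13.7 -0.3]
```

Request:
{"name": "arm_command", "arguments": {
  "increments": [
    [[0,-0.3,0],[0,0,0.01],3.2],
    [[0,-0.3,0],[0,0,0.01],3.2],
    [[0,0.3,0],[0,0,0],3.2],
    [[0,0.7,0],[0,0,0],3.2],
    [[0,0.7,0],[0,0,0],3.2],
    [[0,0.7,-2],[0,0,0],3.2],
    [[0,0.7,-5],[0,0,0],3.2],
    [[0,0.7,-9],[0,0,0],3.2],
    [[0,0.7,-13],[0,0,0],3.2],
    [[0,0.7,-15],[0,0,0],3.2]
  ]
}}

```text
time_s: 33.45
ee_pos: [0.483, -0.1684, 0.2608]
eef_rot: [-0.002, 0.91, -0.416, 0.002]
contact_force: [-0.0, -0.6, -0.5]
grip_width: 0.371
gripper_force: 0.0
```

Request:
{"name": "arm_command", "arguments": {
  "increments": [
    [[-3,2,-2],[0,0,0],3.2],
    [[-7,4,-4],[0,0,0],3.2],
    [[-10,7,-5],[0,0,0],3.2],
    [[-10,10,-5],[0,0,0],3.2],
    [[-10,13,-5],[0,0,0],3.2],
    [[-10,13,-5],[0,0,0],3.2]
  ]
}}

```text
time_s: 34.05
ee_pos: [0.3162, -0.1789, 0.3076]
eef_rot: [-0.003, 0.909, -0.417, 0.0]
contact_force: [0.0, 0.3, -0.1]
grip_width: 0.375
gripper_force: 0.0
```

Run:
```python
from lid import *
p,r=st()
out=[]
for c in("top","scene"):
    t,d=env.snapshot(c);W=world(c,d)
    m=(d>0)&(W[...,2]>.105)&(W[...,2]<.14)&(np.hypot(W[...,0]-.48,W[...,1]+.169)<.04);q=W[m]
    if len(q)>10:
        pc=((np.percentile(q,2,0)+np.percentile(q,98,0))/2);v=pc[:2]-PIN;print(c,"post",len(q),pc.round(4),"r",np.linalg.norm(v).round(4),"az",np.degrees(np.arctan2(v[1],v[0])).round(2))
    m=(d>0)&(W[...,2]>.076)&(W[...,2]<.094)&(abs(W[...,0]-.525)<.09)&(abs(W[...,1]+.229)<.09);q=W[m];print("lid rect",cv2.minAreaRect(q[:,:2].astype(np.float32)),np.percentile(q,[1,99],0).round(3).tolist())
    m=(d>0)&(W[...,2]>.01)&(W[...,2]<.07)&(abs(W[...,0]-.525)<.09)&(abs(W[...,1]+.229)<.09);q=W[m];print("sides",np.percentile(q,[1,99],0).round(3).tolist())
    if c=="scene":out.append(cv2.resize(t[170:400,150:450],(480,368)))
    else: out.append(cv2.resize(t[200:330,250:490],(320,368)) if 0 else cv2.resize(t[215:335,340:445],(320,368)))
cv2.imwrite("pics/c6.png",np.hstack(out))
```

```text
t 34.05 p [ 0.3162 -0.1789  0.3076] yaz -139.3 q [-0.87  0.22  1.54  2.08 -0.26  1.07 -1.64] F [ 0.   0.3 -0.1] w 32.0 gf 0.0
top post 71 [ 0.4808 -0.1752  0.1234] r 0.1405 az 132.37
lid rect ((0.533982515335083, -0.2334083616733551), (0.13019445538520813, 0.13128596544265747), 86.92742919921875) [[0.469, -0.29, 0.079], [0.589, -0.168, 0.092]]
sides [[0.466, -0.283, 0.011], [0.588, -0.166, 0.069]]
scene post 109 [ 0.4781 -0.175   0.1215] r 0.1425 az 133.13
lid rect ((0.53138667345047, -0.2324555367231369), (0.13314476609230042, 0.13100288808345795), 87.10272216796875) [[0.466, -0.291, 0.077], [0.587, -0.169, 0.093]]
sides [[0.464, -0.3, 0.011], [0.588, -0.168, 0.07]]
```

View pics/c6.png

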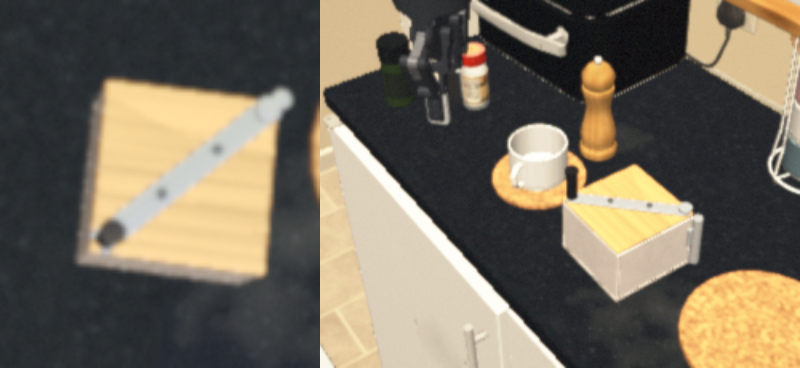

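The lid sits square over the caddy in the top view. It stopped firmly at about 14 N. The empty mug stands upright on the mat at (538,157), and the bystanders in view are upright.

```bash
python3 -c "
from bench import env
print(env.sign_off())"
```

```text
the job is handed in; nothing more can be done
None
```

The job is handed in at about 34 s on the robot's clock: all five hazelnuts are in the caddy, the empty mug stands upright in the middle of the mat, the lid is pushed firmly to its stop, and the last pictures show no bystander knocked over or visibly moved (the tin was hidden behind the gripper).

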